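Return a volume to the latched book cage

TASK

The small standing volume goes back into the latched book cage: lift the latch bar out of its catch and swing the gate wide open, stand the volume upright and square on the cage floor in the gap between the two books there, spine towards the gate, then swing the gate fully shut so that the bar drops back into its catch. Do not push over, shift or carry off any of the other books and things, and do not tip the volume over.

Things in the scene. Friction and masses are not known exactly. Their poses are not given: they have to be found in the camera images.
- cage: Grey welded-bar book cage, fixed, 160 deep x 300 wide x 268 high (sizes in mm). Origin: centre of underside; x from the gate side into the cage, y along its width to the latch side, z up. Floor top at z 10. Bars at back, sides and roof block the tool. Inside: y -132 to 132, x -66 (shut gate) to 72, roof underside z 264. Front posts 18 square at y = +-141.
- eave (a point): Middle of the front edge of the cage's roof, which overhangs the gate: x -100, y 0, underside z 260 in the cage frame. It covers the latch and the inside from straight above, so the tool must lean there. Axes as the cage.
- gate_hinge (a point): Point on the gate's upright hinge axis, 135 high; in the cage frame (-73, -130, 135). Turns with the gate: y runs along the gate to its free edge 258 away, x is its normal, into the cage when shut. Gate: frame of 12 mm tube, z 16 to 254, with upright rods 5 thick every 22 mm.
- gate (a joint): Gate angle, rad: 0 shut, grows as the free edge swings out from the cage (counter-clockwise from above), stop at 1.9. 0.9 kg; stays where it is left (hinge friction 0.06 N m). About 0.015 rad of play while the bar is in its catch.
- latch (a joint): Latch bar angle, rad: 0 level (down), grows as its free end is lifted, stop at 0.45. Lifted 0.12 rad its end clears the catch. It falls back by its own weight (90 g). If the gate is swung shut with the bar down, its end rides up the catch's ramp and drops behind the lip by itself.
- latch_knob (a point): Centre of the steel ball knob, 20 across, that lifts the bar and pulls the gate; 135 high when down. Bar: flat steel 16 high x 6 thick outside the gate, pivoted 130 from the hinge axis; knob 70 farther to the free edge (200 from the hinge axis), on a 10 thick stem, 34 out from the bar's middle, 50 out from the gate's middle plane. Axes as the bar: y from pivot to free end, x into the cage when shut.
- catch (a point): Where the bar's round end (12 thick) lies when latched: cage frame (-89, 145, 135), on the post. In front of it a steel lip 6 thick (x -105 to -99) rises 10 above this point; before the lip a 45-degree ramp reaches out to x -130, 14 below it. Axes as the cage.
- volume: The volume to put away: leather-bound book standing upright on the table, the smaller of the two standing there: 85 deep (spine to fore-edge) x 38 thick x 120 high, 0.2 to 0.42 kg. Origin: centre of its underside; x from spine to fore-edge, y across its thickness, z up.
- volume_spine (a point): Middle of the volume's spine (the rounded, banded edge): 42.5 in -x from the volume's middle, 60 above its underside.
- hinge_side_book: Book standing in the cage on the hinge side (cage y below 0), spine to the gate, 100 deep x 56 thick x 165 high; origin centre of its underside, x from spine to fore-edge, y across its thickness, along the cage's y. Stays where it is.
- latch_side_book: Book standing in the cage on the latch side (cage y above 0), spine to the gate, 95 deep x 34 thick x 145 high; origin and axes as the other. Stays where it is.
- tall_volume: Larger leather-bound book standing on the table, not to be moved: 110 deep x 52 thick x 170 high; origin centre of its underside, x from spine to fore-edge.
- clamshell_box: Closed dark box 156 x 116 x 57 high, lying; leave it. Origin: centre of underside.
- magnifier: Hand magnifier lying flat: ring 72 across, 10 high, handle 18 thick along -x to 119 from the ring's centre, which is the origin; leave it.
- paperweight: Brass paperweight, 44 across, 51 high; origin centre of underside; leave it.
- pencil_cup: Black pencil cup, 72 across, 95 high, pencils up to about 175; origin centre of underside; leave it.
- tray_box: Empty open tray of a box, 160 x 120 x 45 high; origin centre of underside; leave it.
- lying_book: Book lying flat, 120 x 170 x 35 high; origin centre of underside; leave it.
- dust_brush: Dusting brush 190 long, lying along its x; leave it.
Mind the look-alikes: they are no part of the job. What is shaped like the volume but red or yellow is not meant. What is shaped like the latch_side_book but green is not meant.

How it is judged (in metres and radians):
On the way, in this order (a step that is already met when the one before it is completed fails the run):
1. the latch bar is lifted clear of its catch while the gate is still shut (value of joint latch above 0.115 rad and value of joint gate below 0.06 rad), for 0.05 s.
2. the gate is swung wide open (more than 1.1 rad) (value of joint gate above 1.1 rad), for 0.1 s.
3. the volume stands in the cage between the two books, upright and square, spine towards the gate (x of volume in the frame of cage between -0.03 and 0.04 m and z of volume in the frame of cage between 0.004 and 0.018 m and y of volume in the frame of hinge_side_book above 0.03 m and y of volume in the frame of latch_side_book below -0.025 m and x of volume_spine in the frame of cage below 0 m and angle between the x axis of volume and the x axis of cage, either way round below 0.3 rad and angle between volume's own z axis and vertical below 0.12 rad), for 0.2 s.
At the end, for the whole second after the job is handed in: The volume stands at rest on the cage floor between the two books, upright within 0.12 rad, square within 0.3 rad, spine towards the gate, its middle within -30 to +40 mm of the cage centre in depth; gate shut (below 0.03 rad), latch bar down in its catch (below 0.04 rad) (all of step 3 and value of joint gate below 0.03 rad and value of joint latch below 0.04 rad and linear speed of volume below 0.02 m/s and velocity of joint gate below 0.05 rad/s); the robot touches nothing.
It fails at once if another thing on the table is shifted by more than 30 mm, or the tall volume is tipped (distance of any of tall_volume, clamshell_box, magnifier, paperweight, pencil_cup, tray_box, lying_book, dust_brush from where it was at the start of the episode above 0.03 m or angle between tall_volume's own z axis and vertical above 0.35 rad).
It fails at once if a book in the cage is shifted by more than 30 mm or tipped (distance of any of hinge_side_book, latch_side_book from where it was at the start of the episode above 0.03 m or angle between any of hinge_side_book, latch_side_book's own z axis and vertical above 0.35 rad).
It fails at once if the volume is tipped over (angle between volume's own z axis and vertical above 0.8 rad).
It also fails if it takes over 72 s, if anything falls off the work surface, if the arm or the gripper's body presses on something with over 40 N, if the wrist force passes 120 N, or if a joint passes its speed limit or range.

ROBOT

A 6-joint arm with a two-finger parallel gripper is mounted at the origin on the work surface. World frame = base frame: x ahead of the robot, y to its left, z up, the work surface at z = 0. Lengths are in m, angles in degrees, forces in N, time in s.
With the tool pointing down it reaches from about 0.375 to 0.925 m from the base axis. Payload 5.7 kg.
Tool frame: the origin (TCP) lies between the finger pads; the fingertips stand 17 mm ahead of it and the grasp point (between the pads) lies 2 mm behind it; z points along the fingers, y is the direction in which the jaws open and shut (so a half turn about z gives the same grasp; the last joint's range is limited). The gripper opens to 88 mm and grips with 3 to 60 N. Pads are 20 mm wide; open, the fingers measure 115 mm over their backs; the gripper's body (75 mm by 178 mm) begins 61 mm behind the grasp point.
Start: joints at [-78.329, 20.558, 86.54, -0, 72.909, -6.595], TCP at [0.188, -0.57, 0.24] pointing down, gripper open.
Joint ranges: [-170.27, 170.27], [-57.76, 135], [12.27, 136.19], [-55.21, 235.2], [11.17, 155.16], [-170.74, 170.74]. Speed limits (degrees/s): [136.94, 136.94, 180, 180, 180, 180].

INTERFACE

Orientations are given as [roll, pitch, yaw] about the fixed x, y, z axes, in that order (R = Rz(yaw) Ry(pitch) Rx(roll)).
In Python, from rig import r gives the robot as it stands.
- The arm moves only by the shell command python3 -m jog 'ROWS' [OPENING]. ROWS is JSON, a list of rows, each a list of 2 entries, a list of its own where there are three numbers: the shift along the tool's x, y, z in cm, then the turn, a rotation vector about the tool's x, y, z in degrees. In form: [[[tx, ty, tz], [ax, ay, az]], ...]. A call has 1 to 20 rows; each row shifts and turns the commanded pose from where the row before left it, along the tool's axes as they then stand; what a row does not reach is not made up. A row lasts 1/12 s, in which the tool goes at most 41.7 mm and 7.16 degrees, less where a joint would pass 70% of its speed; a pose out of reach is approached as far as the arm can. A call with a gripper value outside its range is refused whole. OPENING is the opening, from 0 (shut) to 1 (fully open), set as the call begins (- or left out, the last holds). The fingers move at their own pace and stop on an object; the grip force is fixed at half the most. Time passes only in rows, so rows that do not move let the fingers close. It gives the time, the measured TCP pose, the force and the opening at its end, in the units of the state.
- r.read_state(): the state, without advancing time (a new reading comes with each control period).
- r.read_camera(name): name is "scene" or "top" or "wrist"; returns (picture, depth): 384x512x3 uint8, red, green, blue; 384x512 float32, m along the optical axis (not along the pixel's ray), 0 where there is no reading.
- r.get_calibration(name): a dict with "K" (3x3 intrinsics, pixels), "position" and "attitude" of the camera in the world. Camera axes: x right, y up, looking along -z (the intrinsics and any distortion apply to the point x, -y, -z); pixel columns grow to the right and rows downward; lengths in m; the calibration is good to about 2 mm. A picture is of the moment at which its call begins: read the wrist's pose just before it. get_calibration takes no time and is no camera call; for the wrist camera it gives the pose at the moment of the call.
- r.job_done(): hands the job in, once; it reports no verdict.
The state is a dict: "time": time; "joints": joint angles; "joint_velocities": joint speeds; "joint_torque": joint torques, N m; "position": TCP position; "tool_rot": TCP orientation; "ft_force": force on the tool from outside, world axes, zero at the start; "ft_torque": the same for the moment, N m; "grip_width": opening from 0.0 (shut) to 1.0 (fully open).
Only numpy, scipy, OpenCV 4.12 (cv2) and the standard library are available. Lean on these libraries where they do the work, as an engineer would, in place of code of your own. Each camera call takes 0.05 s, during which the arm holds its last target.

## Working session

There is one attempt and no reset: what is moved stays moved. The work goes in short steps, Python scripts to look and compute and a shell command to move; the robot and the scene stay as the last step left them, time stands still between calls to the robot, and variables do not carry over. Pictures are saved under pics/ and viewed, and the job is handed in when it is done.

```bash
ls; mkdir -p pics; python3 - <<'E'
from rig import r
import cv2, numpy as np
print(r.read_state())
for n in ["scene","top","wrist"]:
    c=r.get_calibration(n); print(n,c)
    p,d=r.read_camera(n)
    np.savez(f"pics/{n}0.npz",p=p,d=d)
    cv2.imwrite(f"pics/{n}0.png",cv2.resize(p[:,:,::-1],(800,600),interpolation=cv2.INTER_CUBIC))
E
```

```text
pics
{'time': 0.0, 'joints': array([-7.83296266e+01,  2.05977404e+01,  8.65988452e+01,  7.02528661e-05,
        7.29086814e+01, -6.59533924e+00]), 'joint_velocities': array([ 0.03542483,  0.00798596,  0.07118909, -0.03076356,  0.12894943,
        0.09303341]), 'joint_torque': array([ 1.39403151e-04, -5.15376127e+01, -2.70725888e+01,  6.71880436e-02,
        3.50801647e-02, -1.80038764e-04]), 'position': array([ 0.18790662, -0.5691179 ,  0.23881254]), 'tool_rot': array([-1.79895437e+02, -1.21572526e-02,  1.82656808e+01]), 'ft_force': array([ 0.21450913, -0.53697616, -0.63509203]), 'ft_torque': array([ 0.04047168, -0.0022558 , -0.00183867]), 'grip_width': 1.0011960365127488}
scene {'K': array([[449.81982367,   0.        , 256.25593126],
       [  0.        , 449.81982367, 186.8790857 ],
       [  0.        ,   0.        ,   1.        ]]), 'position': array([ 1.16113169, -0.65022006,  1.25446088]), 'attitude': array([41.07929983,  0.55444071, 42.31729605])}
top {'K': array([[412.41967398,   0.        , 260.4190918 ],
       [  0.        , 412.41967398, 190.04029598],
       [  0.        ,   0.        ,   1.        ]]), 'position': array([0.22887525, 0.03460205, 1.62162362]), 'attitude': array([ 1.20883064e+01,  2.15965503e-02, -9.32285503e+01])}
wrist {'K': array([[295.03127682,   0.        , 257.35571145],
       [  0.        , 295.03127682, 192.98640423],
       [  0.        ,   0.        ,   1.        ]]), 'position': array([ 0.26459596, -0.54382944,  0.3831519 ]), 'attitude': array([-16.93214604,   0.13272866, -71.81305394])}
```

View pics/scene0.png

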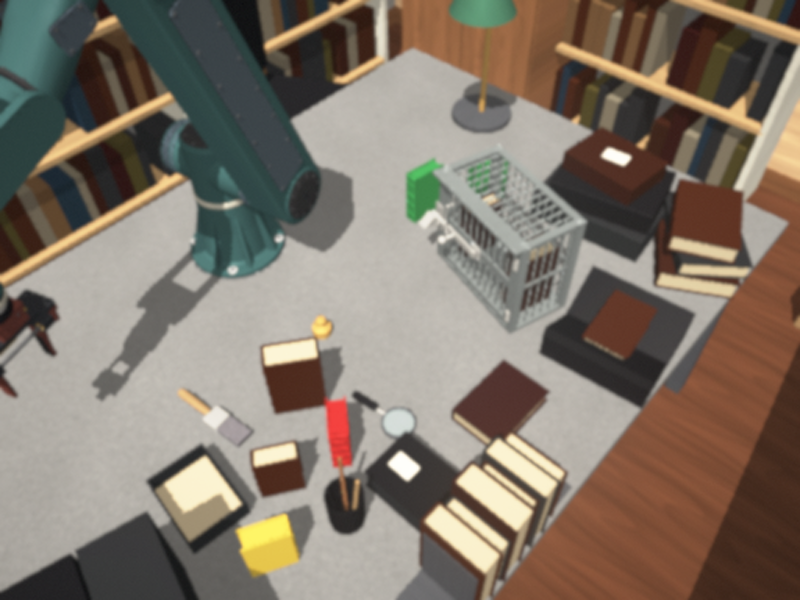

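View pics/top0.png

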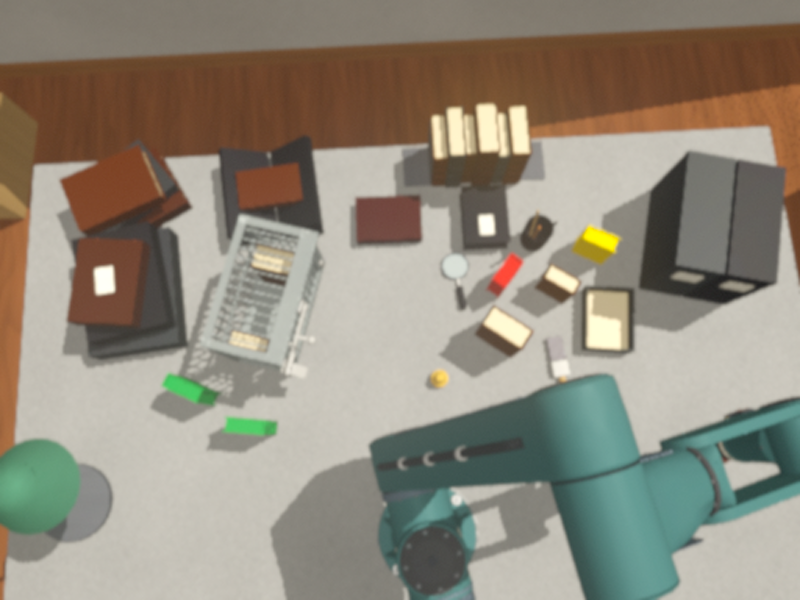

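View pics/wrist0.png

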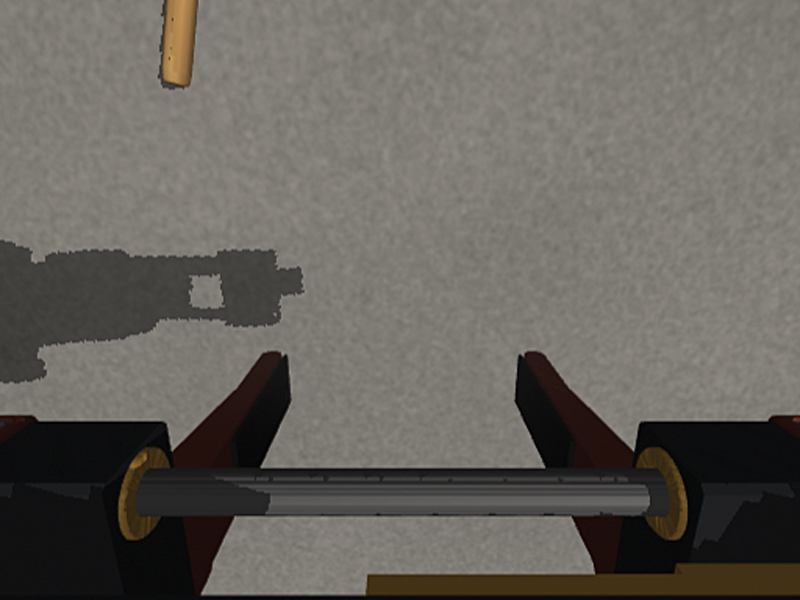

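```bash
cat > h.py <<'E'
import numpy as np, cv2
from scipy.spatial.transform import Rotation as R
def Rm(a): return R.from_euler('xyz',a,degrees=True).as_matrix()
def cloud(d,c):
    K=c["K"]; h,w=d.shape
    u,v=np.meshgrid(np.arange(w),np.arange(h))
    P=np.stack([(u-K[0,2])/K[0,0]*d,-(v-K[1,2])/K[1,1]*d,-d],-1)
    return P@Rm(c["attitude"]).T+np.array(c["position"])
def proj(P,c):
    q=(np.atleast_2d(P)-c["position"])@Rm(c["attitude"]); K=c["K"]
    return np.stack([K[0,0]*q[:,0]/-q[:,2]+K[0,2],K[1,1]*-q[:,1]/-q[:,2]+K[1,2]],-1)
def ray(u,v,z,c):
    K=c["K"]; d=Rm(c["attitude"])@np.array([(u-K[0,2])/K[0,0],-(v-K[1,2])/K[1,1],-1]); p=np.array(c["position"])
    return p+d*(z-p[2])/d[2]
E
python3 - <<'E'
from h import *; from rig import r
from numpy import *
for n in ["top","scene"]:
    c=r.get_calibration(n); z=load(f"pics/{n}0.npz"); P=cloud(z["d"],c)
    # table check
    m=z["d"]>0
    tb=P[m]; print(n,"table",median(tb[abs(tb[:,2])<.03][:,2]))
    # cage roof
    s=m&(abs(P[...,2]-.266)<.006)&(P[...,0]>.35)&(P[...,0]<.95)&(P[...,1]>.05)&(P[...,1]<.7)
    q=P[s]; rect=cv2.minAreaRect(q[:,:2].astype(float32)*1000); print(len(q),rect, median(q[:,2])); print(cv2.boxPoints(rect))
    def region(x0,x1,y0,y1,z0,z1,lab):
        s=m&(P[...,0]>x0)&(P[...,0]<x1)&(P[...,1]>y0)&(P[...,1]<y1)&(P[...,2]>z0)&(P[...,2]<z1)
        q=P[s]; 
        if len(q)>5: print(lab,len(q),cv2.minAreaRect(q[:,:2].astype(float32)*1000),median(q[:,2])); return
    region(.4,.7,-.45,.0,.112,.13,"vol")
    region(.4,.7,-.45,.0,.16,.18,"tall")
E
```

```text
top table -1.912758994060404e-05
2293 ((556.4679565429688, 334.8115234375), (182.2607879638672, 301.08258056640625), 73.3488998413086) 0.26710508831207713
[[386.1265  290.639  ]
 [674.58386 204.36594]
 [726.80945 378.98404]
 [438.35205 465.2571 ]]
vol 487 ((580.3450317382812, -301.60516357421875), (172.5474090576172, 377.4191589355469), 42.24424743652344) 0.11700084239503794
tall 428 ((546.8109741210938, -268.02679443359375), (109.97244262695312, 276.8065185546875), 55.940940856933594) 0.16607371792047787
scene table 0.001145162673428679
2011 ((556.173095703125, 333.411376953125), (186.28602600097656, 309.5082092285156), 73.4022216796875) 0.2675205150750808
[[381.2606  288.35498]
 [677.8728  199.9436 ]
 [731.0856  378.46777]
 [434.4734  466.87915]]
vol 987 ((582.6171264648438, -300.958740234375), (172.5301513671875, 376.09991455078125), 39.460018157958984) 0.1174313743100237
tall 585 ((550.3087158203125, -271.88665771484375), (109.5206527709961, 280.49322509765625), 56.04179763793945) 0.16722001759175398
```

```bash
python3 - <<'E'
import numpy as np,cv2
z=np.load("pics/top0.npz"); p=z["p"]
cv2.imwrite("pics/topcage.png",cv2.resize(p[125:250,110:225,::-1],None,fx=5,fy=4.8,interpolation=cv2.INTER_CUBIC))
z=np.load("pics/scene0.npz"); p=z["p"]
a=cv2.resize(p[90:215,255:380,::-1],(400,400),interpolation=cv2.INTER_CUBIC)
b=cv2.resize(p[210:370,140:300,::-1],(400,400),interpolation=cv2.INTER_CUBIC)
cv2.imwrite("pics/scenecrop.png",np.hstack([a,b]))
E
```

```text
(no output)
```

View pics/topcage.png

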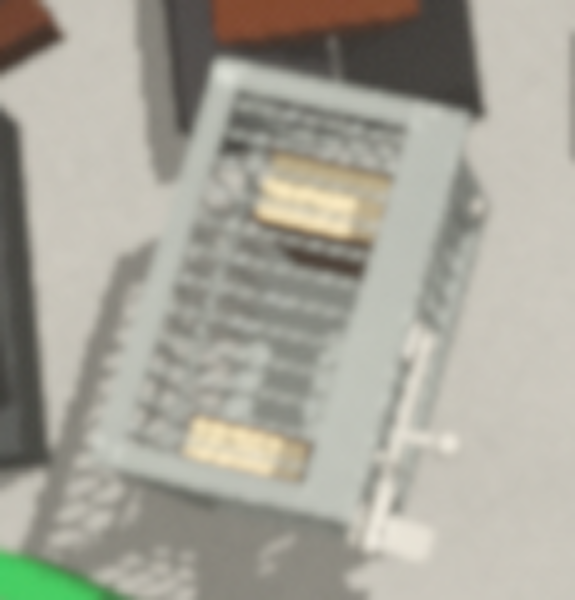

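View pics/scenecrop.png

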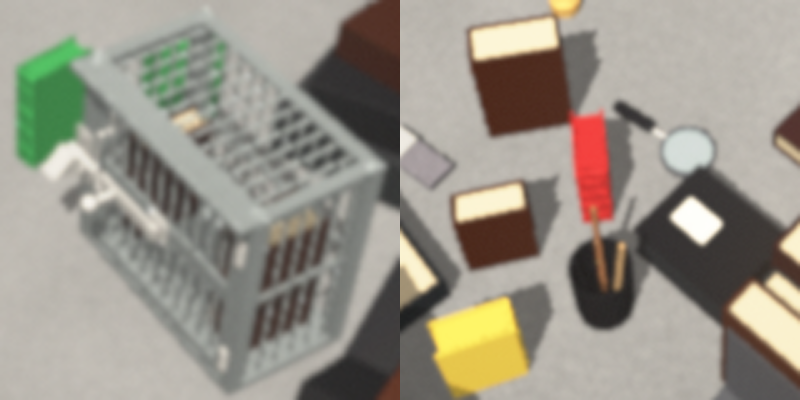

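```bash
cat >> h.py <<'E'
CY=np.deg2rad(73.37); CO=np.array([.5592,.3438,0.])
CR=np.array([[np.cos(CY),-np.sin(CY),0],[np.sin(CY),np.cos(CY),0],[0,0,1]])
def c2w(p): return np.asarray(p)@CR.T+CO
def w2c(p): return (np.asarray(p)-CO)@CR
E
python3 - <<'E'
from h import *; from rig import r
from numpy import *
for n in ["top","scene"]:
    c=r.get_calibration(n); z=load(f"pics/{n}0.npz"); P=cloud(z["d"],c); m=z["d"]>0; C=w2c(P)
    for lab,zz in (("hinge",.175),("latch",.155)):
        s=m&(abs(C[...,2]-zz)<.006)&(abs(C[...,0])<.075)&(C[...,1]*(1 if lab=="latch" else -1)>0)&(abs(C[...,1])<.134)
        q=C[s]
        if len(q)>3: print(n,lab,len(q),"x",percentile(q[:,0]*1000,[0,5,95,100]).round(),"y",percentile(q[:,1]*1000,[0,5,95,100]).round())
    for lab,a in dict(vol=(.45,.72,-.45,-.2,.112,.128),tall=(.4,.65,-.35,-.0,.16,.18),mag=(.5,.75,-.2,.05,.004,.015),lying=(.6,.85,0,.25,.028,.042),pc=(.55,.8,-.35,-.15,.06,.1)).items():
        s=m&(P[...,0]>a[0])&(P[...,0]<a[1])&(P[...,1]>a[2])&(P[...,1]<a[3])&(P[...,2]>a[4])&(P[...,2]<a[5])
        nn,L,st,ce=cv2.connectedComponentsWithStats(s.astype(uint8))
        for i in range(1,nn):
            if st[i,4]>40:
                q=P[L==i]; rc=cv2.minAreaRect(q[:,:2].astype(float32)*1000); print(n,lab,st[i,4],ce[i].round(),[round(x,1) for x in (*rc[0],*rc[1],rc[2])], z["p"][L==i].mean(0).round())
    kb=c2w([-.123,.07,.135]); print("knob px",proj(kb,c),kb, "cage origin",proj(CO,c))
z=load("pics/scene0.npz");p=z["p"]
cv2.imwrite("pics/knob.png",cv2.resize(p[110:200,260:350,::-1],(600,600),interpolation=cv2.INTER_CUBIC))
z=load("pics/top0.npz");p=z["p"]
cv2.imwrite("pics/vol.png",cv2.resize(p[160:240,300:400,::-1],(750,600),interpolation=cv2.INTER_CUBIC))
E
```

```text
top hinge 252 x [-40. -34.  53.  75.] y [-133. -115.  -60.   -8.]
top latch 147 x [-34. -29.  56.  74.] y [ 12.  92. 123. 124.]
top vol 69 [377. 150.] [np.float64(680.9), np.float64(-440.9), np.float64(35.0), np.float64(40.4), np.float64(61.6)] [245. 230.   7.]
top vol 184 [325. 173.] [np.float64(601.2), np.float64(-228.4), np.float64(37.5), np.float64(85.4), np.float64(49.3)] [244.  86.  71.]
top vol 199 [360. 179.] [np.float64(572.7), np.float64(-357.5), np.float64(85.3), np.float64(41.2), np.float64(56.2)] [225. 211. 175.]
top tall 423 [325. 210.] [np.float64(456.0), np.float64(-207.0), np.float64(108.6), np.float64(54.0), np.float64(53.7)] [236. 224. 187.]
top mag 216 [291. 172.] [np.float64(640.7), np.float64(-112.2), np.float64(94.7), np.float64(83.4), np.float64(38.9)] [198. 201. 193.]
top lying 902 [245. 140.] [np.float64(779.7), np.float64(68.3), np.float64(137.2), np.float64(121.9), np.float64(89.3)] [114.  75.  67.]
top pc 57 [345. 141.] [np.float64(734.3), np.float64(-317.8), np.float64(21.4), np.float64(63.1), np.float64(2.7)] [101.  92.  79.]
top pc 75 [342. 153.] [np.f
[... 1521 characters left out ...]
), np.float64(123.2), np.float64(88.8)] [88. 58. 53.]
scene pc 86 [218. 286.] [np.float64(636.3), np.float64(-257.0), np.float64(38.3), np.float64(11.8), np.float64(60.6)] [210.  62.  59.]
scene pc 42 [190. 300.] [np.float64(609.7), np.float64(-342.9), np.float64(17.5), np.float64(5.1), np.float64(46.3)] [78. 47. 35.]
scene pc 124 [218. 309.] [np.float64(692.2), np.float64(-310.2), np.float64(56.9), np.float64(19.5), np.float64(54.5)] [85. 72. 62.]
scene pc 132 [228. 324.] [np.float64(737.6), np.float64(-316.1), np.float64(23.1), np.float64(64.6), np.float64(15.5)] [66. 59. 52.]
knob px [[282.69675727 152.40901721]] [0.45692652 0.24597805 0.135     ] cage origin [[319.01976276 177.13621782]]
```

View pics/vol.png

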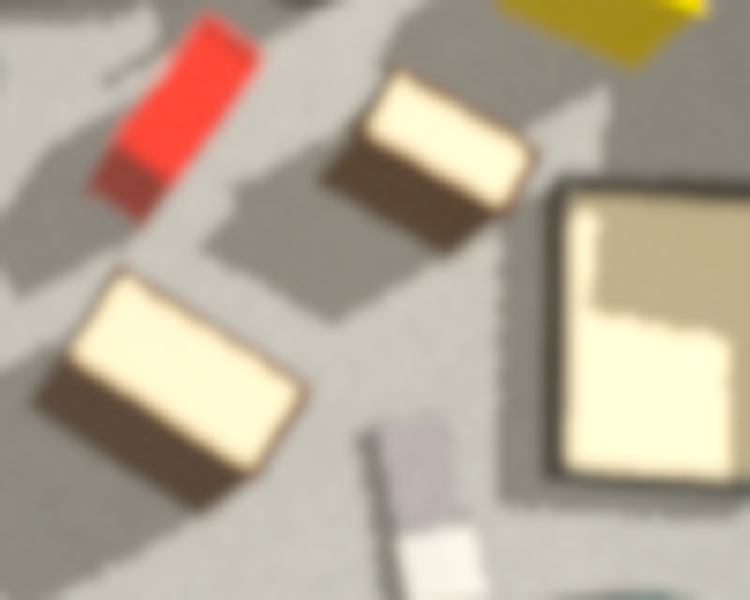

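View pics/knob.png

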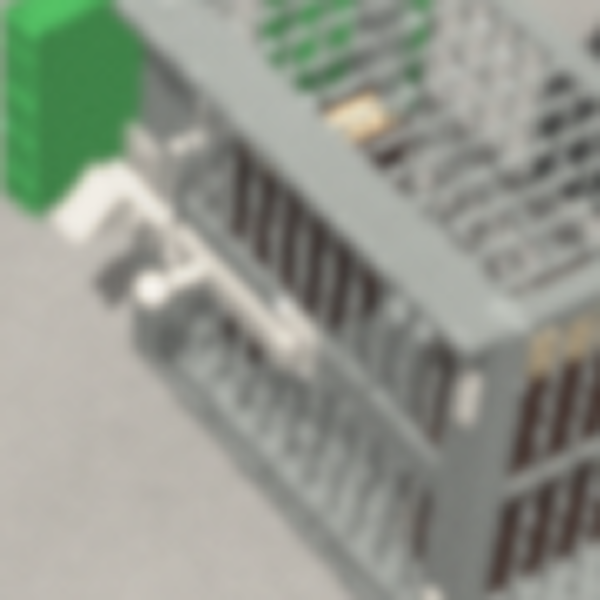

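```bash
python3 -m jog '[[[3.85,1.2,-1.2],[0,0,0]],[[3.85,1.2,-1.2],[0,0,0]],[[3.85,1.2,-1.2],[0,0,0]],[[3.85,1.2,-1.2],[0,0,0]],[[3.85,1.2,-1.2],[0,0,0]],[[3.85,1.2,-1.2],[0,0,0]],[[0,0,0],[0,0,-6.3]],[[0,0,0],[0,0,-6.3]],[[0,0,0],[0,0,-6.3]],[[0,0,0],[0,0,-6.3]],[[0,0,0],[0,0,-6.3]],[[0,0,0],[0,0,-6.3]],[[0,0,0],[0,6.5,0]],[[0,0,0],[0,6.5,0]],[[0,0,0],[0,6.5,0]],[[0,0,0],[0,0,0]]]'; python3 - <<'E'
from rig import r
import cv2, numpy as np
s=r.read_state();print(s)
open("log.txt","a").write(repr([list(s["joints"]),list(s["position"]),list(s["tool_rot"])])+"\n")
p,d=r.read_camera("wrist")
cv2.imwrite("pics/w1.png",cv2.resize(p[:,:,::-1],(800,600)))
E
```

```text
time: 1.48
position: [0.4247, -0.5682, 0.3081]
tool_rot: [-179.8, -19.8, 55.7]
ft_force: [-0.2, -0.2, -0.9]
grip_width: 0.997
{'time': 1.4833, 'joints': array([-67.22057523,  32.48724558,  60.01862113,  16.55372793,
        98.38685539, -32.1274541 ]), 'joint_velocities': array([ 3.49189623, -2.29470374,  2.60108443, -6.71258191, -4.66294941,
        3.49904011]), 'joint_torque': array([  1.08588338, -71.40767813, -31.59228444,   3.37627865,
         2.13606521,  -0.50007714]), 'position': array([ 0.42471617, -0.56818534,  0.30806484]), 'tool_rot': array([-179.78418026,  -19.77561745,   55.72826436]), 'ft_force': array([-0.15884789, -0.18490366, -0.89965581]), 'ft_torque': array([-0.16915918,  0.06862325,  0.0467077 ]), 'grip_width': 0.9971549042300786}
```

View pics/w1.png

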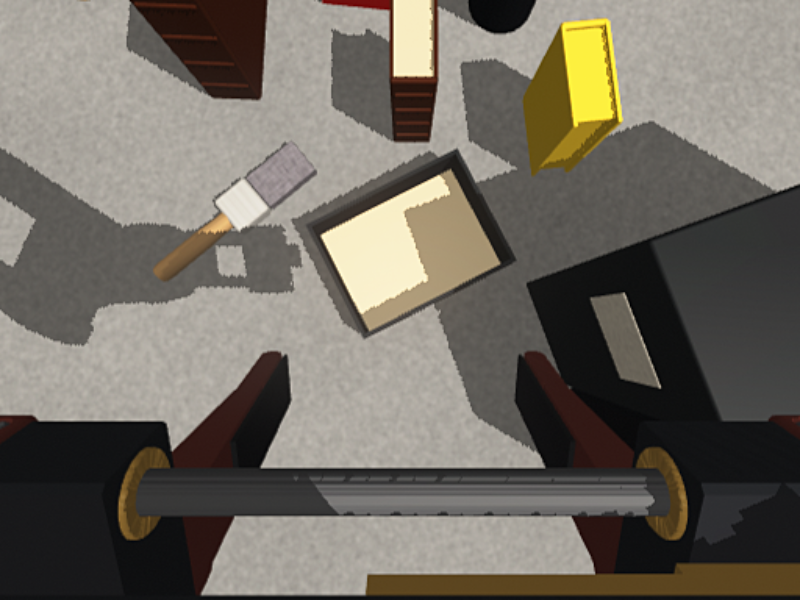

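```bash
cat >> h.py <<'E'
def tool(yaw,lean):
    """tool rotation: azimuth yaw, lean deg from vertical-down towards azimuth; tool x up-ish"""
    return Rm([180,-lean,yaw])
def plan(pos,yaw,lean,log=True,s=None):
    from rig import r
    s=s or r.read_state()
    if log: open("log.txt","a").write(repr([list(s["joints"]),list(s["position"]),list(s["tool_rot"])])+"\n")
    R0=Rm(s["tool_rot"]); R1=tool(yaw,lean); dp=np.asarray(pos)-s["position"]
    t=R0.T@dp*100; w=np.rad2deg(R.from_matrix(R0.T@R1).as_rotvec())
    print("t",s["time"].__round__(2),"pos",s["position"].round(4),"cage",(w2c(s["position"])*1000).round(1),"rot",s["tool_rot"].round(1),"j",s["joints"].round(1),"F",s["ft_force"].round(1),"g",round(s["grip_width"],3))
    print("to",np.round(pos,4),"trans cm",t.round(2),"norm",np.linalg.norm(t).round(1),"| rotvec",w.round(2),"norm",np.linalg.norm(w).round(1), "| trans in target frame",(R1.T@dp*100).round(2))
E
python3 - <<'E'
from h import *
plan(c2w([-.18,.07,.22]),73.4,35)
from rig import r
import numpy as np
c=r.get_calibration("top");z=np.load("pics/top0.npz");P=cloud(z["d"],c);p=z["p"].astype(int)
g=(p[...,1]>p[...,0]+60)&(P[...,2]>.05)&(P[...,0]>.1)
n,L,st,ce=cv2.connectedComponentsWithStats(g.astype(np.uint8))
for i in range(1,n):
    if st[i,4]>50: q=w2c(P[L==i])*1000; print(ce[i],np.percentile(q,[3,97],axis=0).round())
E
```

```text
t 1.53 pos [ 0.4254 -0.5676  0.3085] cage [-911.5 -132.6  308.5] rot [-179.8  -19.5   55.8] j [-67.1  32.4  60.1  16.4  98.2 -32. ] F [0.6 0.3 0.5] g 1.003
to [0.4406 0.1914 0.22  ] trans cm [ 56.99 -41.33  29.73] norm 76.4 | rotvec [  7.9   15.34 -15.75] norm 23.4 | trans in target frame [ 54.86 -20.22  49.21]
[118.72277228 248.41254125] [[ 89. 224.  72.]
 [174. 263. 149.]]
[158.98201439 272.51079137] [[-76. 274.  70.]
 [ 11. 310. 148.]]
[ 10.55121951 310.77804878] [[213. 440. 470.]
 [262. 489. 488.]]
```

```bash
python3 -m jog '[[[3,-2.175,1.4],[0,0,0]],[[3,-2.175,1.4],[0,0,0]],[[3,-2.175,1.4],[0,0,0]],[[3,-2.175,1.4],[0,0,0]],[[3,-2.175,1.4],[0,0,0]],[[3,-2.175,1.4],[0,0,0]],[[3,-2.175,1.4],[0,0,0]],[[3,-2.175,1.4],[0,0,0]],[[3,-2.175,1.4],[0,0,0]],[[3,-2.175,1.4],[0,0,0]],[[3,-2.175,1.6],[0,0,0]],[[3,-2.175,1.6],[0,0,0]],[[3,-2.175,1.6],[0,0,0]],[[3,-2.175,1.6],[0,0,0]],[[3,-2.175,1.6],[0,0,0]],[[0,0,0],[1.98,3.84,-3.94]],[[0,0,0],[1.98,3.84,-3.94]],[[0,0,0],[1.98,3.84,-3.94]],[[0,0,0],[1.98,3.84,-3.94]]]' 0.5; python3 - <<'E'
from h import *
plan(c2w([-.18,.07,.22]),73.4,35)
E
```

```text
time: 3.12
position: [0.4338, 0.0314, 0.2542]
tool_rot: [179.5, -34.9, 74.5]
ft_force: [0.2, -0.5, 0.0]
grip_width: 0.501
t 3.12 pos [0.4338 0.0314 0.2542] cage [-335.2   30.8  254.2] rot [179.5 -34.9  74.5] j [-33.9   8.5 112.3  34.6  74.3 -32.3] F [ 0.2 -0.5  0. ] g 0.501
to [0.4406 0.1914 0.22  ] trans cm [10.82 -3.73 11.7 ] norm 16.4 | rotvec [-0.12  0.06  0.86] norm 0.9 | trans in target frame [10.75 -3.92 11.71]
```

```bash
python3 -m jog '[[[2.7,-0.95,2.9],[0,0,0.2]],[[2.7,-0.95,2.9],[0,0,0.2]],[[2.7,-0.95,2.9],[0,0,0.2]],[[2.7,-0.95,2.9],[0,0,0.2]],[[0,0,0],[0,0,0]]]'; python3 - <<'E'
from h import *
plan(c2w([-.123,.07,.135]),73.4,35)
from rig import r
c=r.get_calibration("wrist"); p,d=r.read_camera("wrist")
np.savez("pics/w2.npz",p=p,d=d); print(proj(c2w([-.123,.07,.135]),c))
cv2.imwrite("pics/w2.png",cv2.resize(p[:,:,::-1],(800,600)))
E
```

```text
time: 3.53
position: [0.4379, 0.1953, 0.2196]
tool_rot: [-179.5, -34.9, 73.2]
ft_force: [-1.7, -0.6, -0.2]
grip_width: 0.502
t 3.53 pos [0.4379 0.1953 0.2196] cage [-177.    73.7  219.6] rot [-179.5  -34.9   73.2] j [-11.2   9.1 118.   42.3  57.8 -19.5] F [-1.7 -0.6 -0.2] g 0.502
to [0.4569 0.246  0.135 ] trans cm [-0.41  0.45 10.02] norm 10.0 | rotvec [-0.44  0.11 -0.15] norm 0.5 | trans in target frame [-0.43  0.37 10.03]
[[262.13825812 203.93333578]]
```

View pics/w2.png

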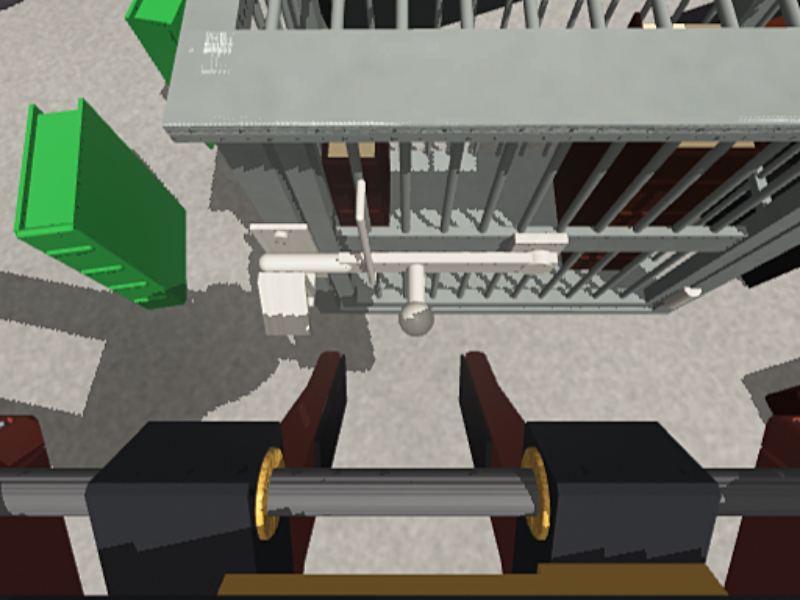

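```bash
python3 -m jog '[[[-0.1,0.15,2.7],[0,0,0]],[[-0.1,0.15,2.7],[0,0,0]],[[-0.1,0.15,2.7],[0,0,0]],[[-0.1,0.15,2],[0,0,0]],[[0,0,0],[0,0,0]]]'; python3 - <<'E'
from h import *
plan(c2w([-.123,.07,.135]),73.4,35)
E
python3 -m jog '[[[0,0,0],[0,0,0]],[[0,0,0],[0,0,0]],[[0,0,0],[0,0,0]],[[0,0,0],[0,0,0]],[[0,0,0],[0,0,0]]]' 0;python3 - <<'E'
from h import *
plan(c2w([-.123,.07,.135]),73.4,35)
from rig import r
p,d=r.read_camera("wrist")
cv2.imwrite("pics/w3.png",cv2.resize(p[:,:,::-1],(800,600)))
E
```

```text
time: 4.0
position: [0.4626, 0.2398, 0.1334]
tool_rot: [-179.5, -34.8, 72.9]
ft_force: [-0.6, -0.3, -0.1]
grip_width: 0.501
t 4.0 pos [0.4626 0.2398 0.1334] cage [-127.3   62.7  133.4] rot [-179.5  -34.8   72.9] j [ -4.1  20.4 120.4  52.6  44.6 -27.5] F [-0.6 -0.3 -0.1] g 0.501
to [0.4569 0.246  0.135 ] trans cm [ 0.44 -0.73  0.12] norm 0.9 | rotvec [-0.17  0.2  -0.44] norm 0.5 | trans in target frame [ 0.45 -0.73  0.12]
time: 4.42
position: [0.4585, 0.2403, 0.1362]
tool_rot: [-179.2, -35.0, 72.8]
ft_force: [-11.4, 1.0, 6.9]
grip_width: 0.21
t 4.42 pos [0.4585 0.2403 0.1362] cage [-127.9   66.8  136.2] rot [-179.2  -35.    72.8] j [ -4.3  20.  120.6  52.5  45.2 -27.5] F [-11.4   1.    6.9] g 0.21
to [0.4569 0.246  0.135 ] trans cm [ 0.34 -0.32  0.38] norm 0.6 | rotvec [-0.49 -0.03 -0.5 ] norm 0.7 | trans in target frame [ 0.34 -0.32  0.38]
```

View pics/w3.png

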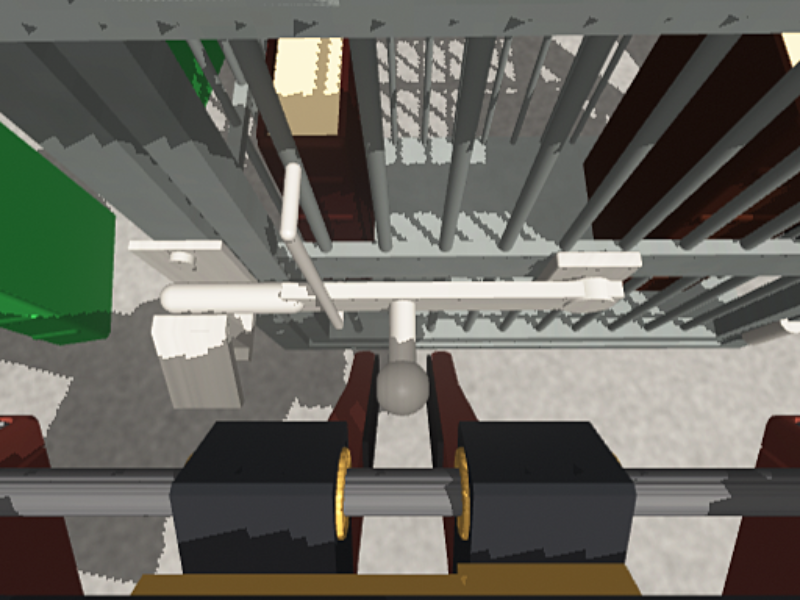

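```bash
python3 -m jog '[[[0.34,0,-0.49],[0,0,0]],[[0.34,0,-0.49],[0,0,0]],[[0.34,0,-0.49],[0,0,0]],[[0,0,0],[0,0,0]]]'; python3 - <<'E'
from h import *
plan(c2w([-.123,.07,.135]),73.4,35)
from rig import r
p,d=r.read_camera("wrist")
cv2.imwrite("pics/w4.png",cv2.resize(p[:,:,::-1],(800,600)))
E
```

```text
time: 4.8
position: [0.4603, 0.2394, 0.1544]
tool_rot: [-179.4, -35.0, 72.9]
ft_force: [-8.8, 0.4, 2.9]
grip_width: 0.215
t 4.8 pos [0.4603 0.2394 0.1544] cage [-128.3   64.9  154.4] rot [-179.4  -35.    72.9] j [ -4.3  17.9 119.5  50.1  47.  -24.1] F [-8.8  0.4  2.9] g 0.215
to [0.4569 0.246  0.135 ] trans cm [-0.68 -0.49  1.9 ] norm 2.1 | rotvec [-0.29  0.04 -0.45] norm 0.5 | trans in target frame [-0.68 -0.51  1.9 ]
```

View pics/w4.png

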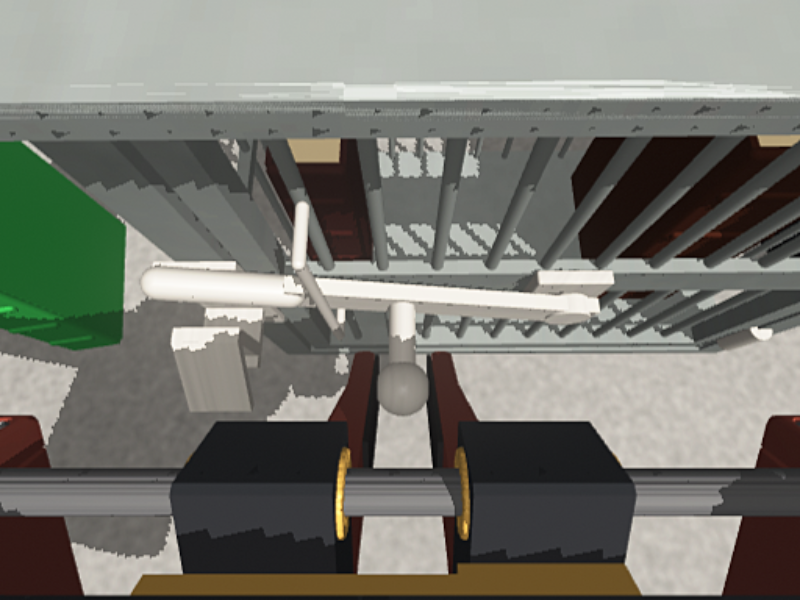

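```bash
python3 -m jog '[[[-0.63,0.23,-0.44],[1.29,0,-1.84]],[[-0.63,0.23,-0.44],[1.29,0,-1.84]],[[-1.26,0.49,-0.88],[2.58,0,-3.69]],[[-1.26,0.49,-0.88],[2.58,0,-3.69]],[[-1.26,0.49,-0.88],[2.58,0,-3.69]],[[0,0,0],[0,0,0]]]'; python3 - <<'E'
from h import *
plan(c2w([-.123,.07,.135]),73.4,35)
from rig import r
p,d=r.read_camera("wrist")
cv2.imwrite("pics/w5.png",cv2.resize(p[:,:,::-1],(800,600)))
E
```

```text
time: 5.35
position: [0.4699, 0.1721, 0.1531]
tool_rot: [-179.3, -34.9, 91.0]
ft_force: [-9.8, -4.2, -0.8]
grip_width: 0.211
t 5.35 pos [0.4699 0.1721 0.1531] cage [-190.1   36.5  153.1] rot [-179.3  -34.9   91. ] j [-12.6  22.6 110.6  38.4  62.9 -36.7] F [-9.8 -4.2 -0.8] g 0.211
to [0.4569 0.246  0.135 ] trans cm [ 5.04 -1.1   5.73] norm 7.7 | rotvec [-10.74   0.19  14.45] norm 18.0 | trans in target frame [ 4.46 -3.35  5.33]
```

View pics/w5.png

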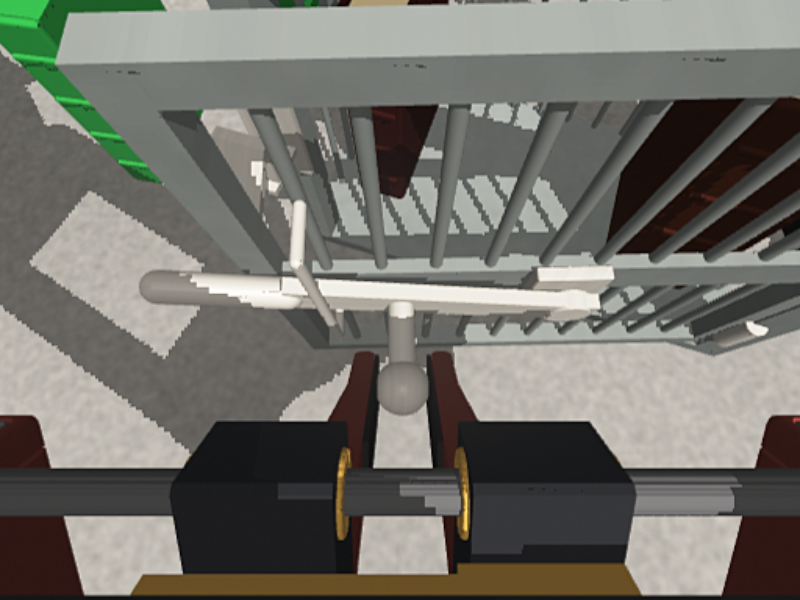

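```bash
python3 -m jog '[[[-1.26,0.44,-0.88],[2.58,0,-3.69]],[[-1.26,0.44,-0.88],[2.58,0,-3.69]],[[-1.26,0.44,-0.88],[2.58,0,-3.69]],[[-1.26,0.44,-0.88],[2.58,0,-3.69]],[[-1.26,0.44,-0.88],[2.58,0,-3.69]],[[-1.26,0.49,-0.88],[2.58,0,-3.69]],[[-1.26,0.49,-0.88],[2.58,0,-3.69]],[[0,0,0],[0,0,0]]]'; python3 - <<'E'
from h import *
plan(c2w([-.123,.07,.135]),73.4,35)
E
```

```text
time: 6.07
position: [0.533, 0.0776, 0.1533]
tool_rot: [-179.9, -34.8, 122.6]
ft_force: [-0.6, -2.1, -0.0]
grip_width: 0.206
t 6.07 pos [0.533  0.0776 0.1533] cage [-262.6  -51.1  153.3] rot [-179.9  -34.8  122.6] j [-14.7  33.7  88.   22.8  85.8 -54.6] F [-0.6 -2.1 -0. ] g 0.206
to [0.4569 0.246  0.135 ] trans cm [13.97  2.67 11.94] norm 18.6 | rotvec [-28.22   0.18  40.34] norm 49.2 | trans in target frame [ 10.39 -12.1    9.5 ]
```

```bash
python3 -m jog '[[[-1.26,0.49,-0.88],[2.58,0,-3.69]],[[-1.26,0.49,-0.88],[2.58,0,-3.69]],[[-1.26,0.49,-0.88],[2.58,0,-3.69]],[[-1.26,0.49,-0.88],[2.58,0,-3.69]],[[-1.26,0.49,-0.88],[2.58,0,-3.69]],[[-1.26,0.49,-0.88],[2.58,0,-3.69]],[[-1.26,0.49,-0.88],[2.58,0,-3.69]],[[-1.26,0.49,-0.88],[2.58,0,-3.69]],[[0,0,0],[0,0,0]]]'; python3 - <<'E'
from h import *
plan(c2w([-.123,.07,.135]),73.4,35)
from rig import r
p,d=r.read_camera("top")
cv2.imwrite("pics/t6.png",cv2.resize(p[:,:,::-1],(800,600)))
p,d=r.read_camera("scene")
cv2.imwrite("pics/s6.png",cv2.resize(p[:,:,::-1],(800,600)))
E
```

```text
time: 6.82
position: [0.6477, 0.0298, 0.1519]
tool_rot: [180.0, -35.0, 158.7]
ft_force: [0.8, 2.8, -4.8]
grip_width: 0.209
t 6.82 pos [0.6477 0.0298 0.1519] cage [-275.6 -174.7  151.9] rot [180.  -35.  158.7] j [ -7.8  48.   57.8   8.1 108.4 -76.3] F [ 0.8  2.8 -4.8] g 0.209
to [0.4569 0.246  0.135 ] trans cm [20.02 13.21 16.09] norm 28.9 | rotvec [-4.890e+01 -3.000e-02  6.989e+01] norm 85.3 | trans in target frame [ 11.54 -24.46  10.14]
```

View pics/t6.png

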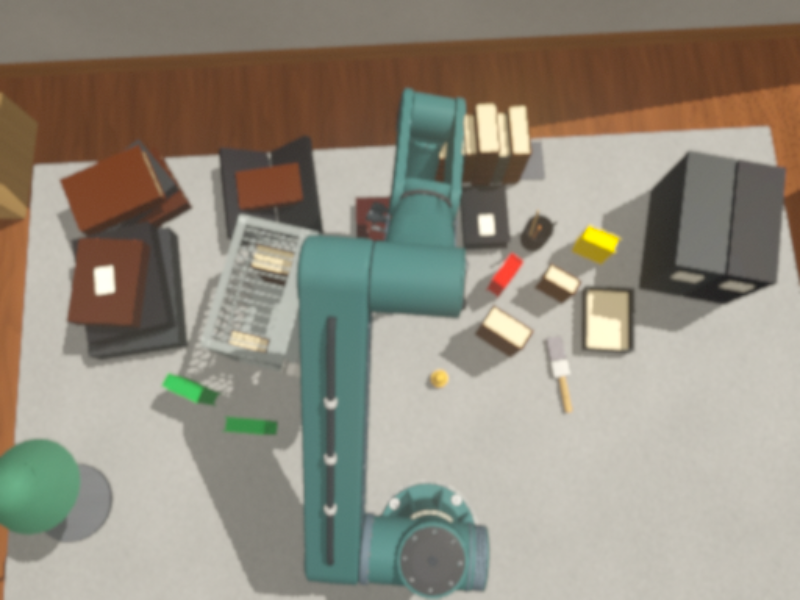

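View pics/s6.png

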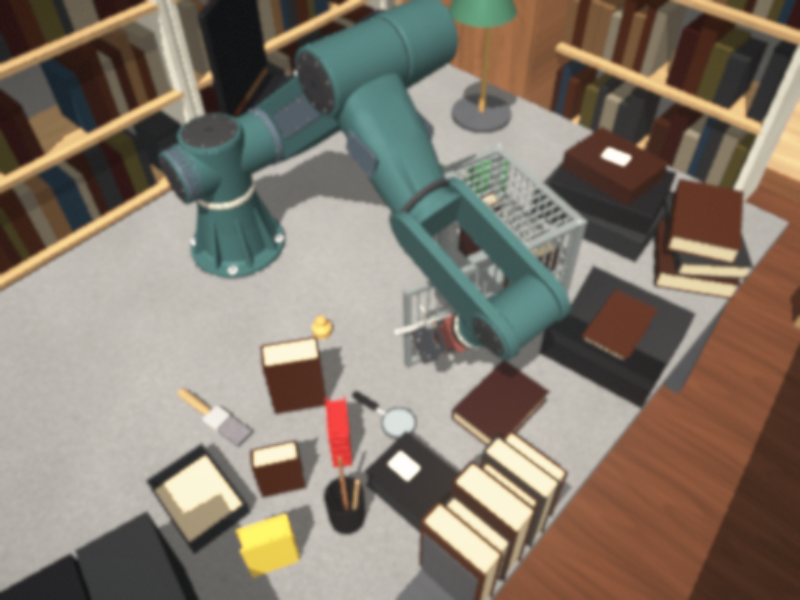

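```bash
python3 -m jog '[[[0,0,0],[0,0,0]],[[0,0,0],[0,0,0]],[[0,0,0],[0,0,0]],[[0,0,-3.5],[0,0,0]],[[0,0,-4],[0,0,0]],[[0,0,-4],[0,0,0]],[[0,0,-4],[0,0,0]],[[0,0,-4],[0,0,0]],[[0,0,0],[0,0,0]]]' 0.6; python3 - <<'E'
from h import *
G=np.array([.574,-.3585,0])-np.array([np.cos(np.deg2rad(56.15)),np.sin(np.deg2rad(56.15)),0])*.0125+[0,0,.07]
T=tool(56.15,55); z=T[:,2]
print("G",G,"pre",G-.14*z)
plan([.45,-.46,.32],56.15,55)
E
```

```text
time: 7.67
position: [0.7543, -0.0154, 0.3195]
tool_rot: [179.8, -34.3, 158.5]
ft_force: [-0.1, -0.5, 1.2]
grip_width: 0.601
G [ 0.56703724 -0.36888123  0.07      ] pre [ 0.50315741 -0.46412389  0.1503007 ]
t 7.67 pos [ 0.7543 -0.0154  0.3195] cage [-288.3 -289.8  319.5] rot [179.8 -34.3 158.5] j [ -9.7  54.8  20.6  10.2 137.9 -72.6] F [-0.1 -0.5  1.2] g 0.601
to [ 0.45 -0.46  0.32] trans cm [  9.92 -52.55   6.57] norm 53.9 | rotvec [-72.08  14.74  73.07] norm 103.7 | trans in target frame [-30.86  -0.51 -44.16]
```

```bash
python3 -m jog '[[[0.71,-3.75,0.47],[0,0,0]],[[0.71,-3.75,0.47],[0,0,0]],[[0.71,-3.75,0.47],[0,0,0]],[[0.71,-3.75,0.47],[0,0,0]],[[0.71,-3.75,0.47],[0,0,0]],[[0.71,-3.75,0.47],[0,0,0]],[[0.71,-3.75,0.47],[0,0,0]],[[0.71,-3.75,0.47],[0,0,0]],[[0.71,-3.75,0.47],[0,0,0]],[[0.71,-3.75,0.47],[0,0,0]],[[0.71,-3.75,0.47],[0,0,0]],[[0.71,-3.75,0.47],[0,0,0]],[[0.71,-3.75,0.47],[0,0,0]],[[0.71,-3.75,0.47],[0,0,0]]]' 0.75; python3 -m jog '[[[0,0,0],[-4.8,0.98,4.87]],[[0,0,0],[-4.8,0.98,4.87]],[[0,0,0],[-4.8,0.98,4.87]],[[0,0,0],[-4.8,0.98,4.87]],[[0,0,0],[-4.8,0.98,4.87]],[[0,0,0],[-4.8,0.98,4.87]],[[0,0,0],[-4.8,0.98,4.87]],[[0,0,0],[-4.8,0.98,4.87]],[[0,0,0],[-4.8,0.98,4.87]],[[0,0,0],[-4.8,0.98,4.87]],[[0,0,0],[-4.8,0.98,4.87]],[[0,0,0],[-4.8,0.98,4.87]],[[0,0,0],[-4.8,0.98,4.87]],[[0,0,0],[-4.8,0.98,4.87]],[[0,0,0],[-4.8,0.98,4.87]],[[0,0,0],[0,0,0]]]'; python3 - <<'E'
from h import *
plan([.5032,-.4641,.1503],56.15,55)
from rig import r
c=r.get_calibration("wrist");p,d=r.read_camera("wrist")
np.savez("pics/w7.npz",p=p,d=d)
cv2.imwrite("pics/w7.png",cv2.resize(p[:,:,::-1],(800,600)))
# expected top-corners and spine
a=np.deg2rad(56.15);X=np.array([np.cos(a),np.sin(a),0]);Y=np.array([-np.sin(a),np.cos(a),0]);V=np.array([.574,-.3585,0])
for sx,sy,h in((-1,-1,.12),(-1,1,.12),(1,1,.12),(1,-1,.12),(-1,0,0)): print((proj(V+sx*.0425*X+sy*.019*Y+[0,0,h],c)*1.5625).round())
E
```

```text
time: 8.83
position: [0.4444, -0.4584, 0.3157]
tool_rot: [-180.0, -35.3, 158.4]
ft_force: [0.8, -0.1, -0.3]
grip_width: 0.75
time: 10.17
position: [0.4438, -0.4563, 0.3153]
tool_rot: [-178.0, -54.7, 54.3]
ft_force: [0.4, -0.5, -0.3]
grip_width: 0.752
t 10.17 pos [ 0.4438 -0.4563  0.3153] cage [-799.6 -118.4  315.3] rot [-178.   -54.7   54.3] j [-73.5  37.2  68.8  41.7 110.3 -37.1] F [ 0.4 -0.5 -0.3] g 0.752
to [ 0.5032 -0.4641  0.1503] trans cm [-11.83   5.68  11.66] norm 17.6 | rotvec [-0.45  0.28 -1.07] norm 1.2 | trans in target frame [-11.99   5.37  11.64]
[[494. 380.]]
[[448. 381.]]
[[442. 300.]]
[[482. 299.]]
[[459. 436.]]
```

View pics/w7.png

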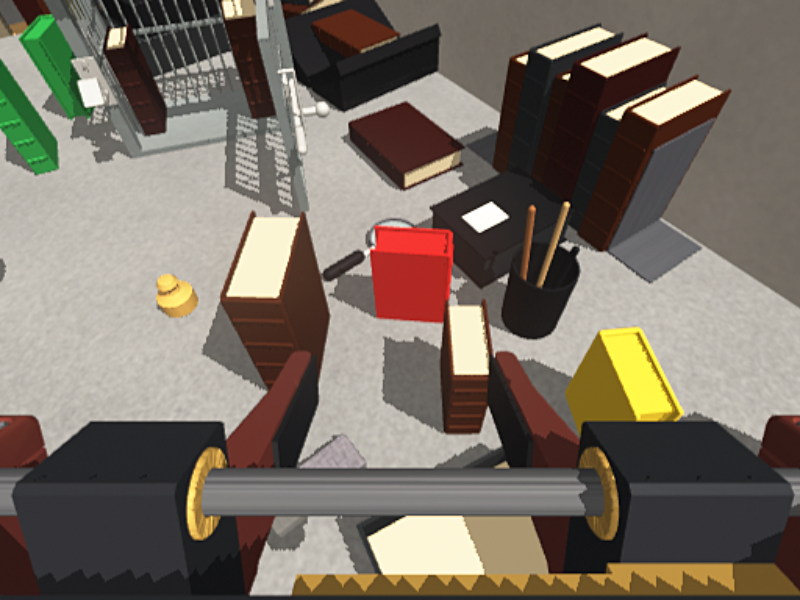

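```bash
python3 -m jog '[[[-2.37,1.14,2.33],[-0.09,0.06,-0.21]],[[-2.37,1.14,2.33],[-0.09,0.06,-0.21]],[[-2.37,1.14,2.33],[-0.09,0.06,-0.21]],[[-2.37,1.14,2.33],[-0.09,0.06,-0.21]],[[-2.37,1.1,2.33],[-0.09,0.06,-0.21]],[[0,0,0],[0,0,0]]]'; python3 - <<'E'
from h import *
plan([.567,-.3689,.07],56.15,55)
from rig import r
c=r.get_calibration("wrist");p,d=r.read_camera("wrist")
cv2.imwrite("pics/w8.png",cv2.resize(p[:,:,::-1],(800,600)))
a=np.deg2rad(56.15);X=np.array([np.cos(a),np.sin(a),0]);Y=np.array([-np.sin(a),np.cos(a),0]);V=np.array([.574,-.3585,0])
for sx,sy,h in((-1,-1,.12),(-1,1,.12),(1,1,.12),(1,-1,.12),(-1,0,0)): print((proj(V+sx*.0425*X+sy*.019*Y+[0,0,h],c)*1.5625).round())
E
```

```text
time: 10.72
position: [0.5086, -0.4626, 0.144]
tool_rot: [-179.8, -55.1, 56.7]
ft_force: [-0.1, 1.6, -0.5]
grip_width: 0.747
t 10.72 pos [ 0.5086 -0.4626  0.144 ] cage [-787.2 -182.3  144. ] rot [-179.8  -55.1   56.7] j [-69.1  49.7  69.5  42.   98.2 -44.4] F [-0.1  1.6 -0.5] g 0.747
to [ 0.567  -0.3689  0.07  ] trans cm [ 0.26 -0.21 13.29] norm 13.3 | rotvec [-0.7  -0.05  0.33] norm 0.8 | trans in target frame [ 0.27 -0.37 13.28]
[[435. 274.]]
[[358. 273.]]
[[368. 169.]]
[[430. 170.]]
[[399. 387.]]
```

View pics/w8.png

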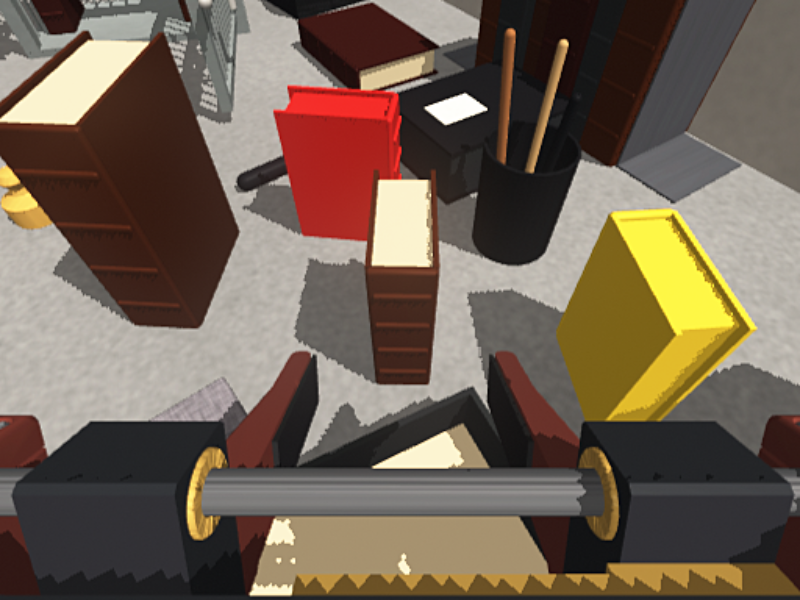

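```bash
python3 -m jog '[[[0.1,0,3.8],[0,0,0]],[[0.1,0,3.8],[0,0,0]],[[0.05,0,3.2],[0,0,0]],[[0,0,2.3],[0,0,0]],[[0,0,0],[0,0,0]],[[0,0,0],[0,0,0]]]'; python3 - <<'E'
from h import *
plan([.567,-.3689,.07],56.15,55)
from rig import r
p,d=r.read_camera("wrist")
cv2.imwrite("pics/w9.png",cv2.resize(p[:,:,::-1],(800,600)))
E
```

```text
time: 11.27
position: [0.5685, -0.3747, 0.0793]
tool_rot: [179.4, -54.9, 57.3]
ft_force: [-0.5, -1.0, -0.5]
grip_width: 0.745
t 11.27 pos [ 0.5685 -0.3747  0.0793] cage [-685.8 -214.5   79.3] rot [179.4 -54.9  57.3] j [-62.4  51.1  78.2  45.8  86.7 -47.7] F [-0.5 -1.  -0.5] g 0.745
to [ 0.567  -0.3689  0.07  ] trans cm [-0.53 -0.45  0.87] norm 1.1 | rotvec [-0.33  0.11  0.66] norm 0.7 | trans in target frame [-0.53 -0.45  0.86]
```

View pics/w9.png

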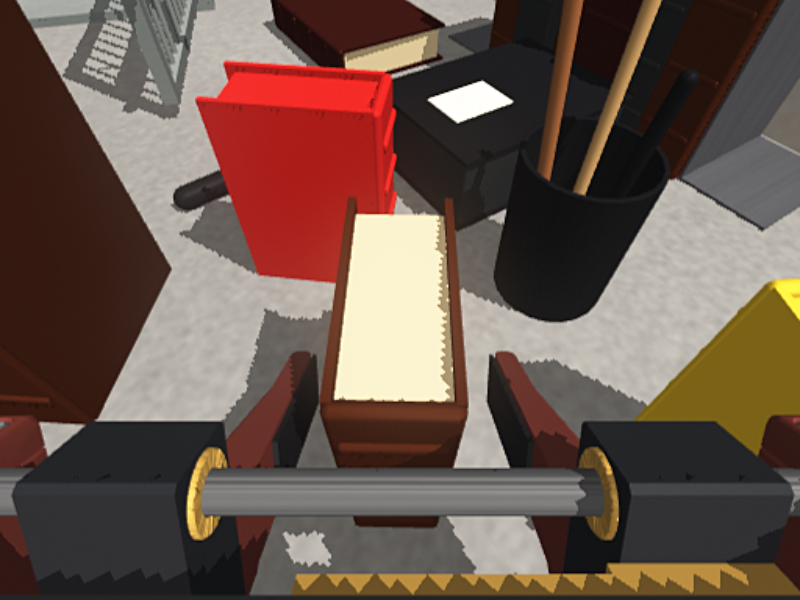

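```bash
python3 -m jog '[[[-0.4,-0.15,0.5],[-0.3,0.1,0.6]],[[-0.1,-0.15,0.5],[0,0,0]],[[0,0,0],[0,0,0]],[[0,0,0],[0,0,0]]]'; python3 -c "
from h import *
plan([.567,-.3689,.07],56.15,55)"; python3 -m jog '[[[0,0,0],[0,0,0]],[[0,0,0],[0,0,0]],[[0,0,0],[0,0,0]],[[0,0,0],[0,0,0]],[[0,0,0],[0,0,0]],[[0,0,0],[0,0,0]]]' 0; python3 - <<'E'
from h import *
plan([.567,-.3689,.07],56.15,55)
from rig import r
p,d=r.read_camera("wrist")
cv2.imwrite("pics/w10.png",cv2.resize(p[:,:,::-1],(800,600)))
E
```

```text
time: 11.65
position: [0.5679, -0.3695, 0.0677]
tool_rot: [-179.9, -55.0, 55.9]
ft_force: [0.1, -0.1, -0.6]
grip_width: 0.748
t 11.65 pos [ 0.5679 -0.3695  0.0677] cage [-680.9 -212.5   67.7] rot [-179.9  -55.    55.9] j [-62.3  51.6  79.4  46.3  85.3 -48.1] F [ 0.1 -0.1 -0.6] g 0.748
to [ 0.567  -0.3689  0.07  ] trans cm [ 0.18 -0.11 -0.13] norm 0.2 | rotvec [ 0.09 -0.01 -0.15] norm 0.2 | trans in target frame [ 0.18 -0.11 -0.13]
time: 12.15
position: [0.5685, -0.3692, 0.0677]
tool_rot: [-179.9, -55.0, 55.9]
ft_force: [-0.0, -1.2, -0.9]
grip_width: 0.431
t 12.15 pos [ 0.5685 -0.3692  0.0677] cage [-680.5 -212.9   67.7] rot [-179.9  -55.    55.9] j [-62.3  51.6  79.4  46.3  85.2 -48.1] F [-0.  -1.2 -0.9] g 0.431
to [ 0.567  -0.3689  0.07  ] trans cm [ 0.16 -0.14 -0.18] norm 0.3 | rotvec [ 0.08  0.01 -0.12] norm 0.1 | trans in target frame [ 0.16 -0.14 -0.18]
```

View pics/w10.png

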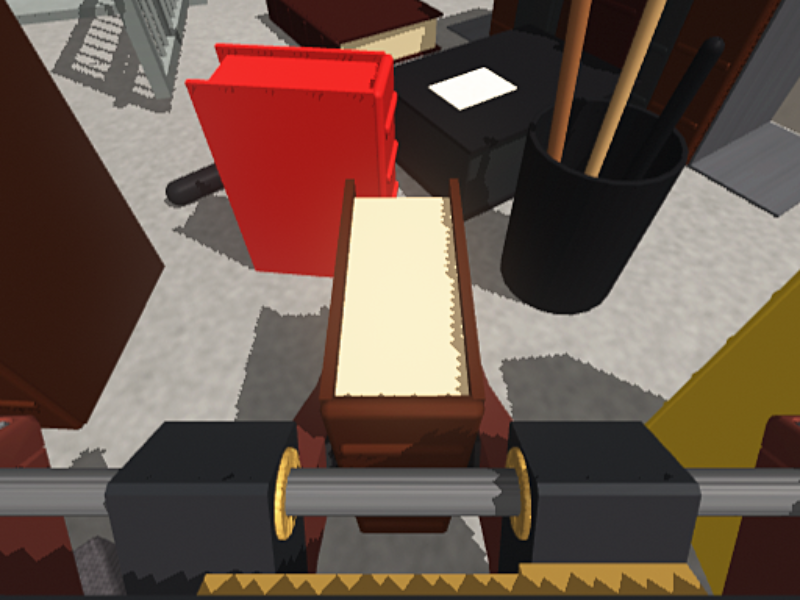

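```bash
python3 -m jog '[[[0.8,0,-0.55],[0,0,0]],[[1.6,0,-1.1],[0,0,0]],[[2.4,0,-1.68],[0,0,0]],[[2.4,0,-1.68],[0,0,0]],[[2.4,0,-1.68],[0,0,0]],[[2.4,0,-1.68],[0,0,0]],[[2.4,0,-1.68],[0,0,0]],[[2.4,0,-1.68],[0,0,0]],[[2.4,0,-1.68],[0,0,0]],[[1.2,0,-0.8],[0,0,0]],[[0,0,0],[0,0,0]]]'; python3 - <<'E'
from h import *
plan([.42,-.12,.31],73.4,55)
from rig import r
p,d=r.read_camera("wrist")
cv2.imwrite("pics/w11.png",cv2.resize(p[:,:,::-1],(800,600)))
E
```

```text
time: 13.12
position: [0.5695, -0.3693, 0.32]
tool_rot: [179.5, -54.8, 56.4]
ft_force: [0.6, -0.3, -2.1]
grip_width: 0.435
t 13.12 pos [ 0.5695 -0.3693  0.32  ] cage [-680.3 -214.   320. ] rot [179.5 -54.8  56.4] j [-62.2  35.2  72.2  47.4 101.3 -31.1] F [ 0.6 -0.3 -2.1] g 0.435
to [ 0.42 -0.12  0.31] trans cm [  6.38 -26.33  10.58] norm 29.1 | rotvec [14.35  0.19 -9.75] norm 17.4 | trans in target frame [ 10.43 -21.45  16.64]
```

View pics/w11.png

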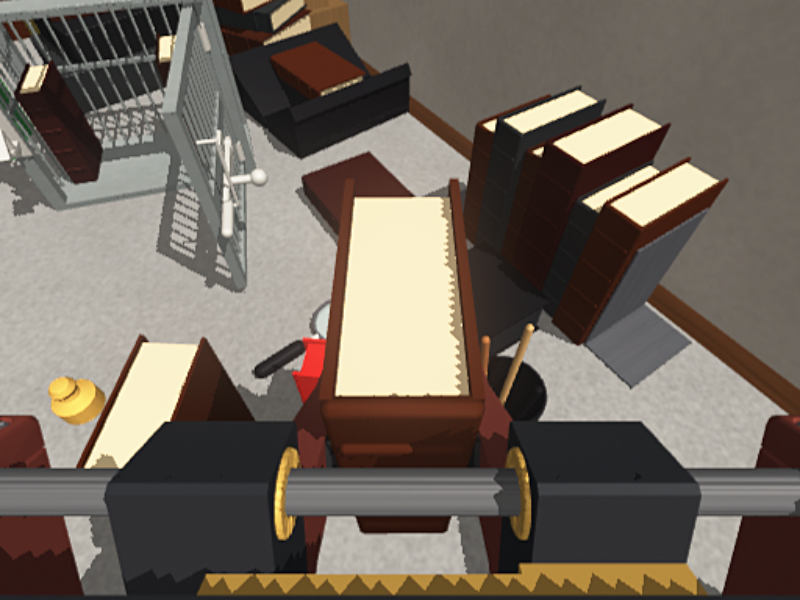

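```bash
python3 -m jog '[[[0.8,-3.3,1.32],[0,0,0]],[[0.8,-3.3,1.32],[0,0,0]],[[0.8,-3.3,1.32],[0,0,0]],[[0.8,-3.3,1.32],[0,0,0]],[[0.8,-3.3,1.32],[0,0,0]],[[0.8,-3.3,1.32],[0,0,0]],[[0.8,-3.3,1.32],[0,0,0]],[[0.8,-3.3,1.32],[0,0,0]],[[0,0,0],[4.78,0,-3.25]],[[0,0,0],[4.78,0,-3.25]],[[0,0,0],[4.78,0,-3.25]],[[0,0,0],[0,0,0]]]'; python3 - <<'E'
from h import *
plan(c2w([-.25,.015,.20]),73.4,55)
E
```

```text
time: 14.17
position: [0.4196, -0.1193, 0.3065]
tool_rot: [-179.3, -55.1, 73.1]
ft_force: [0.1, -1.0, -3.1]
grip_width: 0.433
t 14.17 pos [ 0.4196 -0.1193  0.3065] cage [-483.7    1.2  306.5] rot [-179.3  -55.1   73.1] j [-57.9  20.5 101.3  38.3  99.3 -49.5] F [ 0.1 -1.  -3.1] g 0.433
to [0.4733 0.1085 0.2   ] trans cm [ 4.64 -1.21 25.27] norm 25.7 | rotvec [-0.4  -0.06 -0.18] norm 0.4 | trans in target frame [ 4.68 -1.37 25.25]
```

```bash
python3 -m jog '[[[0.66,-0.19,3.6],[0,0,0]],[[0.66,-0.19,3.6],[0,0,0]],[[0.66,-0.19,3.6],[0,0,0]],[[0.66,-0.19,3.6],[0,0,0]],[[0.66,-0.19,3.6],[0,0,0]],[[0.66,-0.19,3.6],[-0.2,0,0]],[[0.66,-0.19,3.6],[-0.2,0,-0.2]],[[0,0,0],[0,0,0]],[[0,0,0],[0,0,0]]]'; python3 - <<'E'
from h import *
plan(c2w([-.02,.015,.083]),73.4,55)
from rig import r
c=r.get_calibration("wrist");p,d=r.read_camera("wrist")
np.savez("pics/w12.npz",p=p,d=d)
cv2.imwrite("pics/w12.png",cv2.resize(p[:,:,::-1],(800,600)))
p,d=r.read_camera("scene")
cv2.imwrite("pics/s12.png",cv2.resize(p[:,:,::-1],(800,600)))
E
```

```text
time: 14.92
position: [0.47, 0.1106, 0.2006]
tool_rot: [-179.6, -55.1, 72.9]
ft_force: [0.1, -0.7, -2.6]
grip_width: 0.43
t 14.92 pos [0.47   0.1106 0.2006] cage [-249.    18.7  200.6] rot [-179.6  -55.1   72.9] j [-33.9  24.1 119.4  55.6  71.6 -53. ] F [ 0.1 -0.7 -2.6] g 0.43
to [0.5391 0.3289 0.083 ] trans cm [ 3.47  0.36 25.51] norm 25.7 | rotvec [ 0.01 -0.07 -0.29] norm 0.3 | trans in target frame [ 3.5   0.38 25.5 ]
```

View pics/w12.png

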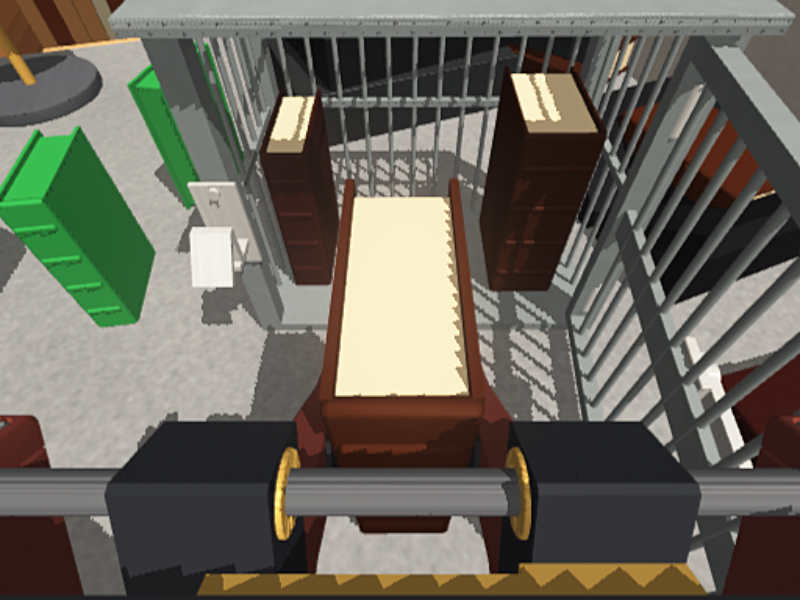

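View pics/s12.png

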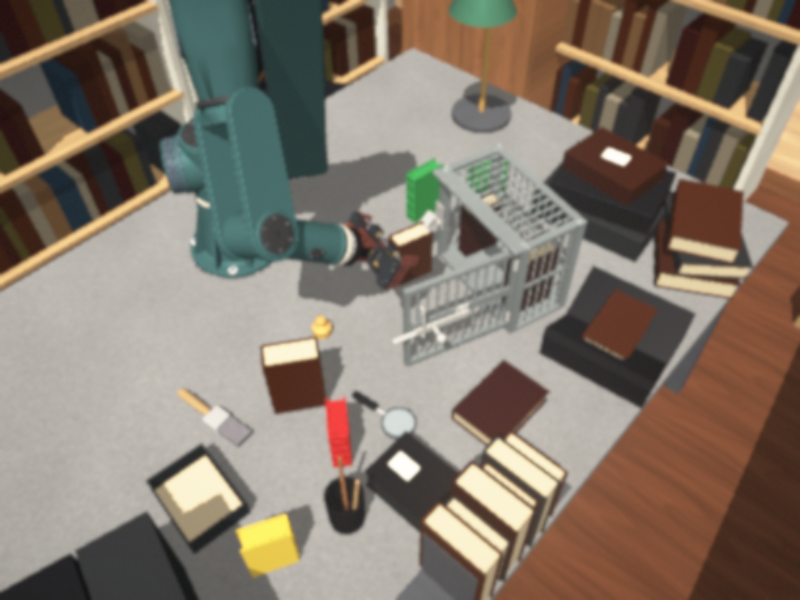

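```bash
python3 -m jog '[[[-3.06,0.12,2.15],[0,0,0]],[[-3.06,0.12,2.15],[0,0,0]],[[-3.06,0.12,2.15],[0,0,-0.2]],[[1.6,0,2.3],[0,0,0]],[[1.6,0,2.3],[0,0,0]],[[1.6,0,2.3],[0,0,0]],[[1.6,0,2.3],[0,0,0]],[[0,0,0],[0,0,0]]]'; python3 - <<'E'
from h import *
plan(c2w([-.02,.015,.083]),73.4,55)
from rig import r
c=r.get_calibration("wrist");p,d=r.read_camera("wrist")
print(w2c(c["position"]))
cv2.imwrite("pics/w13.png",cv2.resize(p[:,:,::-1],(800,600)))
E
```

```text
time: 15.68
position: [0.5092, 0.2166, 0.0899]
tool_rot: [179.5, -55.1, 73.7]
ft_force: [-1.1, 0.6, -1.2]
grip_width: 0.438
t 15.68 pos [0.5092 0.2166 0.0899] cage [-136.2   11.5   89.9] rot [179.5 -55.1  73.7] j [-18.6  38.6 121.6  75.2  58.  -66.8] F [-1.1  0.6 -1.2] g 0.438
to [0.5391 0.3289 0.083 ] trans cm [ 6.08 -0.36  9.92] norm 11.6 | rotvec [ 0.24 -0.12  0.16] norm 0.3 | trans in target frame [ 6.1  -0.34  9.91]
[-0.20871404  0.01190483  0.23770586]
```

View pics/w13.png

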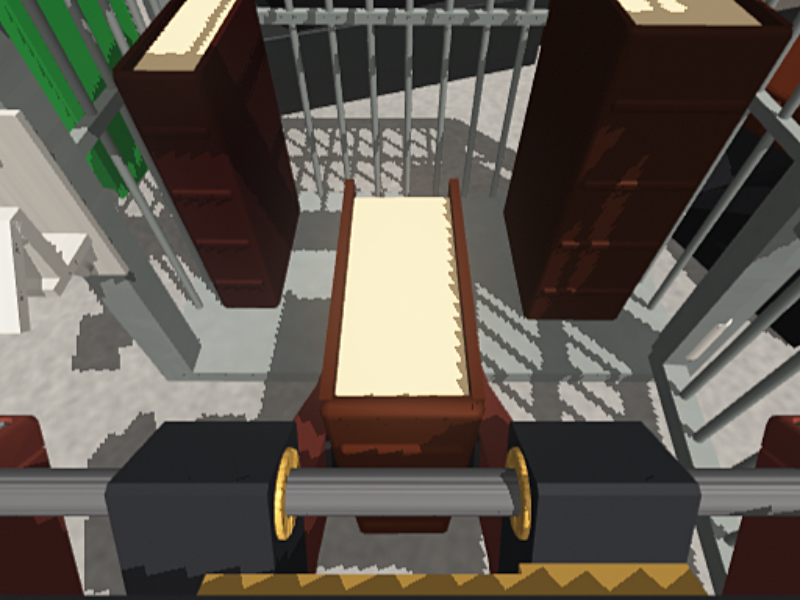

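```bash
python3 -m jog '[[[0.9,-0.07,1.9],[0,0,0]],[[1.2,-0.07,1.9],[0,0,0]],[[1.3,-0.07,1.9],[0,0,0]],[[1.3,-0.07,1.9],[0,0,0]],[[0,0,0],[0,0,0]]]'; python3 - <<'E'
from h import *
plan(c2w([-.02,.015,.083]),73.4,55)
from rig import r
c=r.get_calibration("wrist");p,d=r.read_camera("wrist")
print(w2c(c["position"]))
cv2.imwrite("pics/w14.png",cv2.resize(p[:,:,::-1],(800,600)))
E
```

```text
time: 16.15
position: [0.5329, 0.3016, 0.0851]
tool_rot: [179.4, -55.1, 73.8]
ft_force: [0.4, -0.2, -2.3]
grip_width: 0.436
t 16.15 pos [0.5329 0.3016 0.0851] cage [-47.9  13.2  85.1] rot [179.4 -55.1  73.8] j [ -6.9  39.5 119.4  84.9  54.2 -64.4] F [ 0.4 -0.2 -2.3] g 0.436
to [0.5391 0.3289 0.083 ] trans cm [ 1.42 -0.19  2.41] norm 2.8 | rotvec [ 0.33 -0.11  0.21] norm 0.4 | trans in target frame [ 1.43 -0.18  2.41]
[-0.12045356  0.01383425  0.23297731]
```

View pics/w14.png

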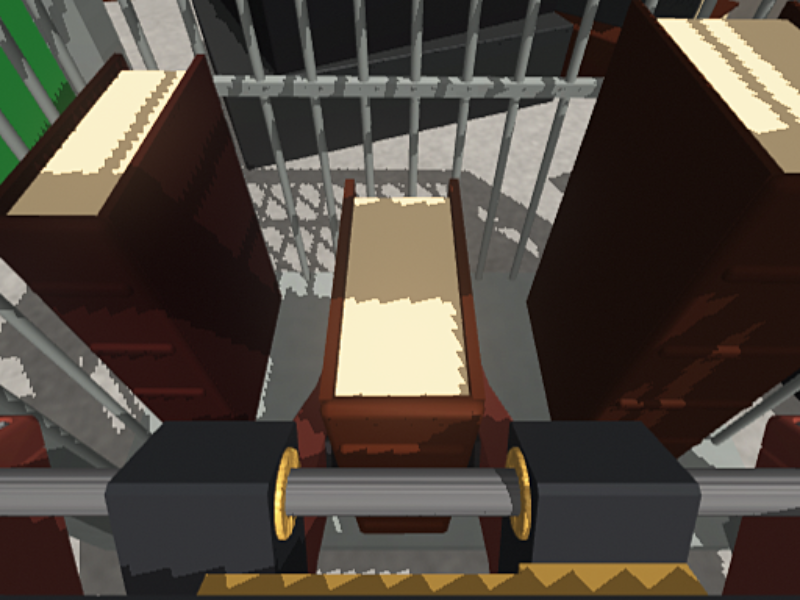

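```bash
python3 -m jog '[[[0.71,-0.05,1.02],[0.1,0,0.1]],[[0.71,-0.05,1.02],[0.1,0,0.1]],[[0,0,0],[0,0,0]],[[-0.2,0,0.14],[0,0,0]],[[-0.2,0,0.14],[0,0,0]],[[0,0,0],[0,0,0]]]'; python3 - <<'E'
from h import *
plan(c2w([-.022,.015,.0777]),73.4,55)
E
```

```text
time: 16.7
position: [0.5378, 0.3236, 0.079]
tool_rot: [-179.9, -55.0, 73.1]
ft_force: [-0.2, -0.3, -2.5]
grip_width: 0.433
t 16.7 pos [0.5378 0.3236 0.079 ] cage [-25.4  14.7  79. ] rot [-179.9  -55.    73.1] j [ -4.   40.3 118.4  87.2  53.1 -63.6] F [-0.2 -0.3 -2.5] g 0.433
to [0.5385 0.327  0.0777] trans cm [ 0.09 -0.03  0.35] norm 0.4 | rotvec [ 0.12 -0.01 -0.15] norm 0.2 | trans in target frame [ 0.09 -0.03  0.35]
```

```bash
python3 -m jog '[[[0.2,0,0.3],[0,0,0]],[[-0.1,0,0.07],[0,0,0]],[[-0.1,0,0.07],[0,0,0]],[[0,0,0],[0,0,0]]]'; python3 - <<'E'
from h import *
plan(c2w([-.022,.015,.0777]),73.4,55)
E
```

```text
time: 17.03
position: [0.539, 0.3285, 0.0775]
tool_rot: [-180.0, -55.1, 73.3]
ft_force: [0.6, -3.1, 1.5]
grip_width: 0.433
t 17.03 pos [0.539  0.3285 0.0775] cage [-20.4  15.   77.5] rot [-180.   -55.1   73.3] j [ -3.4  40.6 118.2  87.8  53.  -63.8] F [ 0.6 -3.1  1.5] g 0.433
to [0.5385 0.327  0.0777] trans cm [-0.07 -0.   -0.14] norm 0.2 | rotvec [ 0.09 -0.12 -0.07] norm 0.2 | trans in target frame [-0.08 -0.   -0.14]
```

```bash
python3 -m jog '[[[0,0,0],[0,0,0]],[[0,0,0],[0,0,0]],[[0,0,0],[0,0,0]],[[0,0,0],[0,0,0]]]' 0.7; python3 - <<'E'
from h import *
plan(c2w([-.022,.015,.0777]),73.4,55)
from rig import r
p,d=r.read_camera("wrist")
cv2.imwrite("pics/w15.png",cv2.resize(p[:,:,::-1],(800,600)))
E
```

```text
time: 17.37
position: [0.5386, 0.3287, 0.0772]
tool_rot: [-180.0, -55.1, 73.3]
ft_force: [0.4, 0.5, 0.0]
grip_width: 0.683
t 17.37 pos [0.5386 0.3287 0.0772] cage [-20.3  15.4  77.2] rot [-180.   -55.1   73.3] j [ -3.3  40.6 118.2  87.8  53.  -63.8] F [0.4 0.5 0. ] g 0.683
to [0.5385 0.327  0.0777] trans cm [-0.06  0.04 -0.17] norm 0.2 | rotvec [ 0.05 -0.07 -0.05] norm 0.1 | trans in target frame [-0.06  0.04 -0.17]
```

View pics/w15.png

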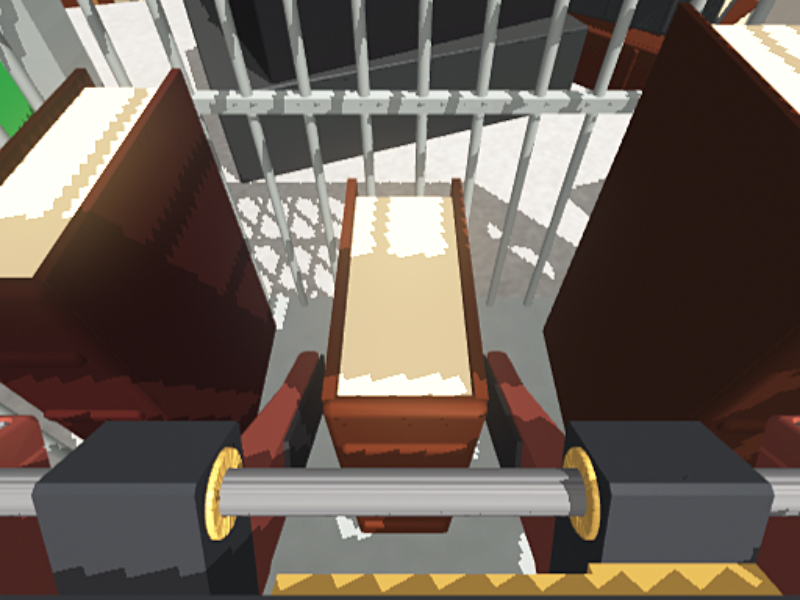

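```bash
python3 -m jog '[[[-0.55,0,-0.8],[0,0,0]],[[-1.1,0,-1.6],[0,0,0]],[[-1.7,0,-2.4],[0,0,0]],[[-1.9,0,-2.7],[0,0,0]],[[-1.9,0,-2.7],[0,0,0]],[[-1.9,0,-2.7],[0,0,0]],[[-1.9,0,-2.7],[0,0,0]],[[-1.9,0,-2.7],[0,0,0]],[[0,0,0],[0,0,0]]]'; python3 - <<'E'
from h import *
plan(c2w([-.27,.015,.3]),73.4,35)
from rig import r
p,d=r.read_camera("wrist")
cv2.imwrite("pics/w16.png",cv2.resize(p[:,:,::-1],(800,600)))
E
```

```text
time: 18.17
position: [0.4754, 0.1085, 0.0758]
tool_rot: [179.8, -54.9, 73.1]
ft_force: [0.5, -0.2, 0.2]
grip_width: 0.7
t 18.17 pos [0.4754 0.1085 0.0758] cage [-249.4   13.    75.8] rot [179.8 -54.9  73.1] j [-33.8  40.3 122.   63.1  61.6 -70.8] F [ 0.5 -0.2  0.2] g 0.7
to [0.4676 0.0894 0.3   ] trans cm [ 17.16  -0.15 -14.57] norm 22.5 | rotvec [  0.37 -19.92  -0.24] norm 19.9 | trans in target frame [ 11.17  -0.2  -19.54]
```

View pics/w16.png

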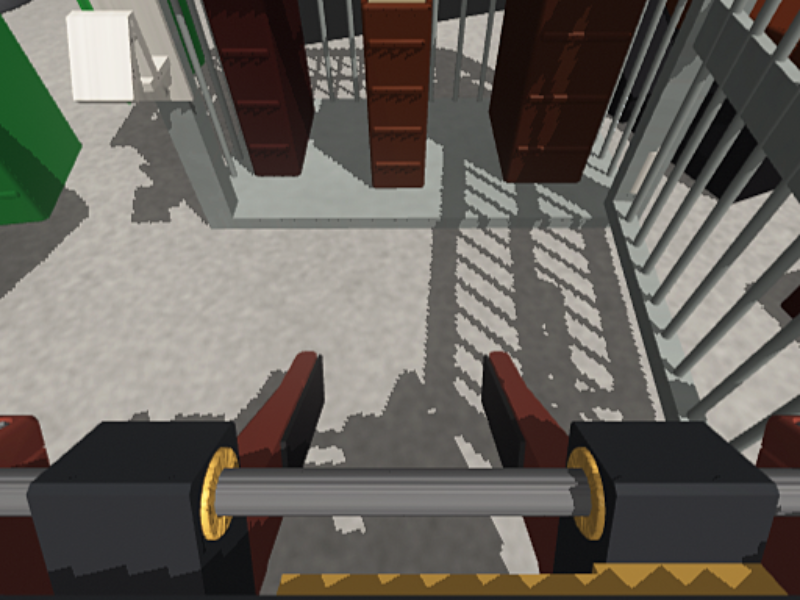

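```bash
python3 -m jog '[[[2.9,0,-2.4],[0,0,0]],[[2.9,0,-2.4],[0,0,0]],[[2.9,0,-2.4],[0,0,0]],[[2.9,0,-2.4],[0,0,0]],[[2.9,0,-2.4],[0,0,0]],[[2.9,0,-2.4],[0,0,0]],[[2.9,0,-2.4],[0,0,0]],[[0,0,0],[0,-5,0]],[[0,0,0],[0,-5,0]],[[0,0,0],[0,-5,0]],[[0,0,0],[0,-5,0]],[[0,0,0],[0,0,0]]]' 0; python3 - <<'E'
from h import *
plan([.732,.0115,.34],158.7,35)
from rig import r
c=r.get_calibration("wrist");p,d=r.read_camera("wrist")
np.savez("pics/w17.npz",p=p,d=d)
cv2.imwrite("pics/w17.png",cv2.resize(p[:,:,::-1],(800,600)))
E
```

```text
time: 19.22
position: [0.4685, 0.0961, 0.3414]
tool_rot: [179.7, -34.9, 73.8]
ft_force: [0.4, 0.7, -0.1]
grip_width: 0.004
t 19.22 pos [0.4685 0.0961 0.3414] cage [-263.3   16.   341.4] rot [179.7 -34.9  73.8] j [-23.6   3.3 104.1  35.3  79.7 -16. ] F [ 0.4  0.7 -0.1] g 0.004
to [0.732  0.0115 0.34  ] trans cm [-0.7  27.67 -0.16] norm 27.7 | rotvec [ 48.95   0.26 -69.64] norm 85.1 | trans in target frame [-22.71   1.69 -15.73]
```

View pics/w17.png

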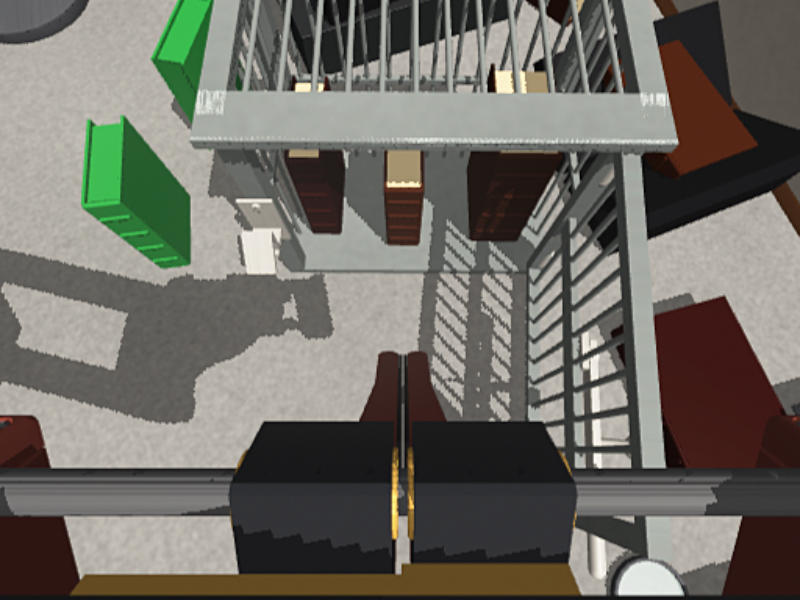

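```bash
python3 -m jog '[[[-0.09,3.46,0],[0,0,0]],[[-0.09,3.46,0],[0,0,0]],[[-0.09,3.46,0],[0,0,0]],[[-0.09,3.46,0],[0,0,0]],[[-0.09,3.46,0],[0,0,0]],[[-0.09,3.46,0],[0,0,0]],[[-0.09,3.46,0],[0,0,0]],[[-0.09,3.46,0],[0,0,0]],[[0,0,0],[4.08,0,-5.8]],[[0,0,0],[4.08,0,-5.8]],[[0,0,0],[4.08,0,-5.8]],[[0,0,0],[4.08,0,-5.8]],[[0,0,0],[4.08,0,-5.8]],[[0,0,0],[4.08,0,-5.8]],[[0,0,0],[4.08,0,-5.8]],[[0,0,0],[4.08,0,-5.8]],[[0,0,0],[4.08,0,-5.8]],[[0,0,0],[4.08,0,-5.8]],[[0,0,0],[4.08,0,-5.8]],[[0,0,0],[4.08,0,-5.8]]]'; python3 - <<'E'
from h import *
plan([.6518,.0427,.197],158.7,35)
from rig import r
c=r.get_calibration("wrist");p,d=r.read_camera("wrist")
np.savez("pics/w18.npz",p=p,d=d)
cv2.imwrite("pics/w18.png",cv2.resize(p[:,:,::-1],(800,600)))
E
```

```text
time: 20.93
position: [0.7311, 0.0078, 0.3321]
tool_rot: [179.9, -35.6, 158.9]
ft_force: [0.9, -0.3, 0.0]
grip_width: 0.007
t 20.93 pos [0.7311 0.0078 0.3321] cage [-272.7 -260.8  332.1] rot [179.9 -35.6 158.9] j [ -8.5  51.9  25.5  10.9 137.  -71.7] F [ 0.9 -0.3  0. ] g 0.007
to [0.6518 0.0427 0.197 ] trans cm [-0.83  0.36 16.02] norm 16.0 | rotvec [ 0.03 -0.61  0.15] norm 0.6 | trans in target frame [-0.66  0.37 16.03]
```

View pics/w18.png

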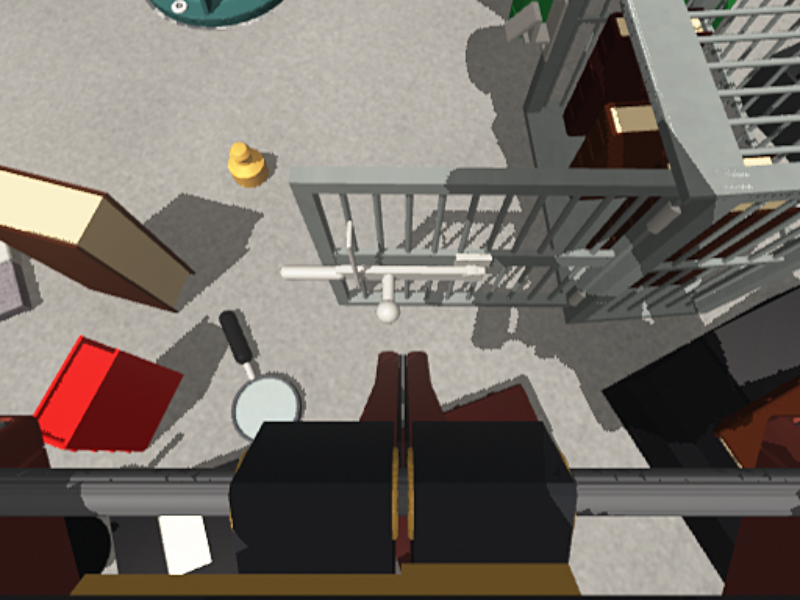

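```bash
python3 -m jog '[[[-0.2,0.09,3.9],[0,0,0]],[[-0.2,0.09,3.9],[0,0,0]],[[-0.2,0.09,3.9],[0,0,0]],[[-0.2,0.09,3.9],[0,0,0]],[[0,0,0],[0,0,0]]]'; python3 - <<'E'
from h import *
plan([.6518,.0427,.197],158.7,35)
from rig import r
c=r.get_calibration("wrist");p,d=r.read_camera("wrist")
np.savez("pics/w19.npz",p=p,d=d)
cv2.imwrite("pics/w19.png",cv2.resize(p[:,:,::-1],(800,600)))
E
```

```text
time: 21.4
position: [0.6451, 0.0447, 0.1947]
tool_rot: [-179.7, -36.5, 158.1]
ft_force: [-0.4, -0.1, -2.4]
grip_width: 0.007
t 21.4 pos [0.6451 0.0447 0.1947] cage [-262.  -168.   194.7] rot [-179.7  -36.5  158.1] j [ -7.   46.6  55.3   9.3 113.5 -74.2] F [-0.4 -0.1 -2.4] g 0.007
to [0.6518 0.0427 0.197 ] trans cm [-0.42  0.06 -0.6 ] norm 0.7 | rotvec [ 0.01 -1.52 -0.46] norm 1.6 | trans in target frame [-0.43  0.06 -0.59]
```

View pics/w19.png

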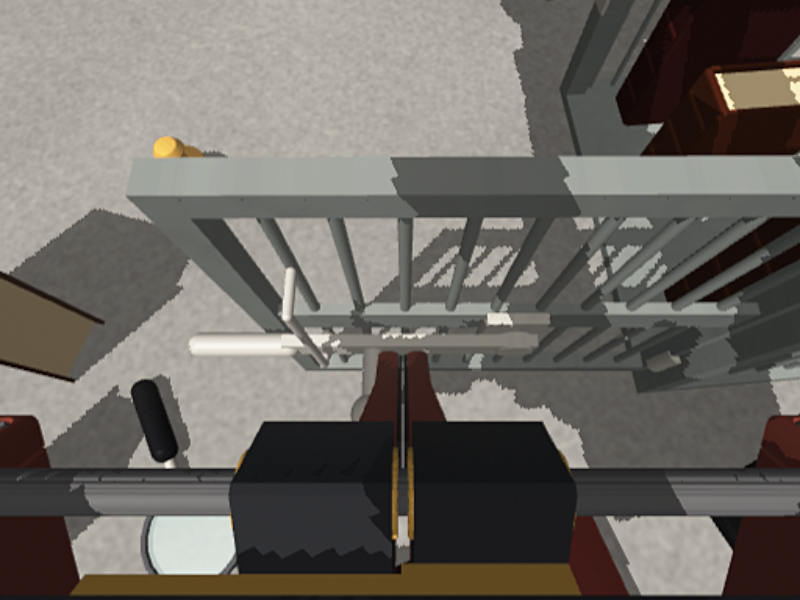

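```bash
python3 -m jog '[[[1.0,0,0.75],[0,0,0]],[[1.0,0,0.75],[0,0,0]],[[1.18,-0.15,0.86],[-2.65,0,3.64]],[[1.18,-0.15,0.86],[-2.65,0,3.64]],[[1.18,-0.15,0.86],[-2.65,0,3.64]],[[1.18,-0.15,0.86],[-2.65,0,3.64]],[[1.18,-0.15,0.86],[-2.65,0,3.64]],[[0,0,0],[0,0,0]]]'; python3 - <<'E'
from h import *
plan([.6518,.0427,.197],158.7,35)
from rig import r
c=r.get_calibration("wrist");p,d=r.read_camera("wrist")
cv2.imwrite("pics/w20.png",cv2.resize(p[:,:,::-1],(800,600)))
E
```

```text
time: 22.12
position: [0.5657, 0.0816, 0.2029]
tool_rot: [179.5, -35.3, 135.8]
ft_force: [0.4, -0.7, 0.0]
grip_width: 0.006
t 22.12 pos [0.5657 0.0816 0.2029] cage [-249.4  -81.3  202.9] rot [179.5 -35.3 135.8] j [-10.9  35.3  76.4  19.1  98.1 -58.9] F [ 0.4 -0.7  0. ] g 0.006
to [0.6518 0.0427 0.197 ] trans cm [-7.6   3.24 -4.62] norm 9.5 | rotvec [ 13.61  -0.18 -18.71] norm 23.1 | trans in target frame [-8.07 -0.5  -4.92]
```

View pics/w20.png

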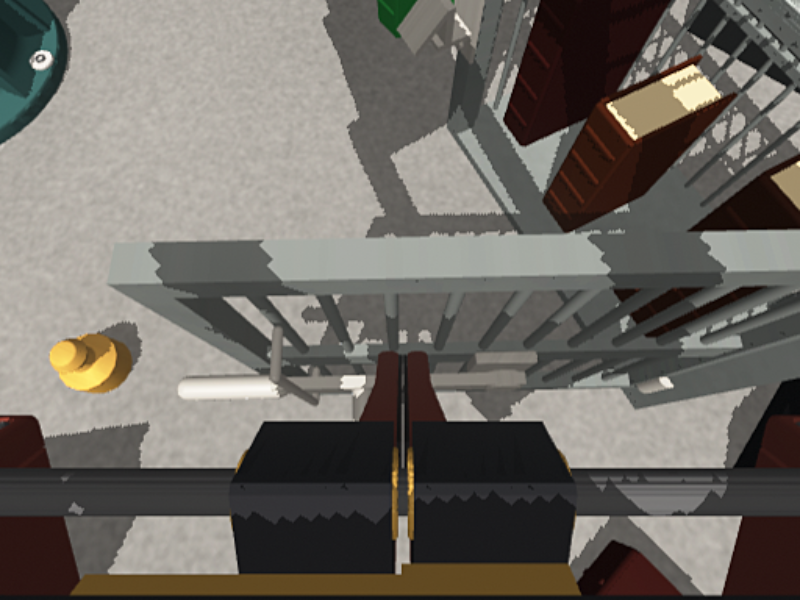

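```bash
python3 -m jog '[[[1.18,-0.15,0.86],[-2.65,0,3.64]],[[1.18,-0.15,0.86],[-2.65,0,3.64]],[[1.18,-0.15,0.86],[-2.65,0,3.64]],[[1.18,-0.15,0.86],[-2.65,0,3.64]],[[1.18,-0.15,0.86],[-2.65,0,3.64]],[[1.18,-0.15,0.86],[-2.65,0,3.64]],[[1.18,-0.15,0.86],[-2.65,0,3.64]],[[1.18,-0.15,0.86],[-2.65,0,3.64]],[[0,0,0],[0,0,0]]]'; python3 - <<'E'
from h import *
plan([.6518,.0427,.197],158.7,35)
from rig import r
c=r.get_calibration("wrist");p,d=r.read_camera("wrist")
cv2.imwrite("pics/w21.png",cv2.resize(p[:,:,::-1],(800,600)))
E
```

```text
time: 22.92
position: [0.4984, 0.1768, 0.2004]
tool_rot: [179.0, -35.6, 100.5]
ft_force: [-0.9, -0.2, 0.3]
grip_width: 0.005
t 22.92 pos [0.4984 0.1768 0.2004] cage [-177.4   10.4  200.4] rot [179.  -35.6 100.5] j [-11.   22.2 101.9  35.   73.  -36.8] F [-0.9 -0.2  0.3] g 0.005
to [0.6518 0.0427 0.197 ] trans cm [-13.18  12.81  -8.8 ] norm 20.4 | rotvec [ 34.61  -0.12 -47.58] norm 58.8 | trans in target frame [-15.89  -6.92 -10.71]
```

View pics/w21.png

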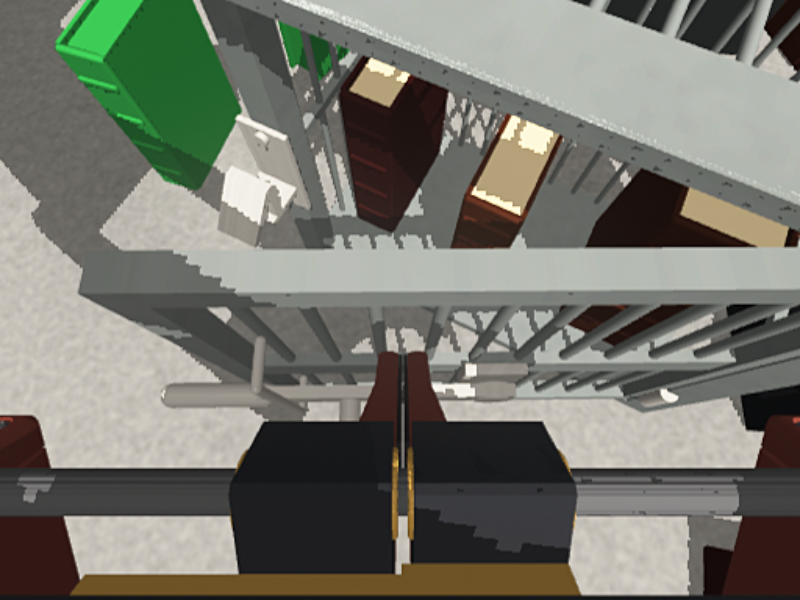

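```bash
python3 -m jog '[[[-1.63,-0.7,-1.16],[0,0,0]],[[0,-0.8,0],[0,6.5,0]],[[0,0,0],[0,6.5,0]],[[0,0,0],[0,6.5,0]],[[-0.6,0,0.43],[0,0,0]],[[0,0,0],[0,0,0]]]'; python3 - <<'E'
from h import *
plan([.6518,.0427,.197],100.4,55)
from rig import r
s=r.read_state();g=np.deg2rad(27.1);p=w2c(s["position"])[:2]*1000-[-73,-130]
print(np.cos(g)*p[0]+np.sin(g)*p[1],-np.sin(g)*p[0]+np.cos(g)*p[1])
c=r.get_calibration("wrist");p,d=r.read_camera("wrist")
cv2.imwrite("pics/w22.png",cv2.resize(p[:,:,::-1],(800,600)))
E
```

```text
time: 23.47
position: [0.4887, 0.1514, 0.1891]
tool_rot: [178.9, -54.9, 100.8]
ft_force: [0.1, -0.7, -0.0]
grip_width: 0.002
t 23.47 pos [0.4887 0.1514 0.1891] cage [-204.5   12.4  189.1] rot [178.9 -54.9 100.8] j [-22.   32.1 102.9  44.6  84.  -53.4] F [ 0.1 -0.7 -0. ] g 0.002
to [0.6518 0.0427 0.197 ] trans cm [ -7.24  14.21 -11.41] norm 19.6 | rotvec [0.82 0.08 0.23] norm 0.9 | trans in target frame [ -7.17  14.08 -11.62]
-52.183719491970706 186.71962594684493
```

View pics/w22.png

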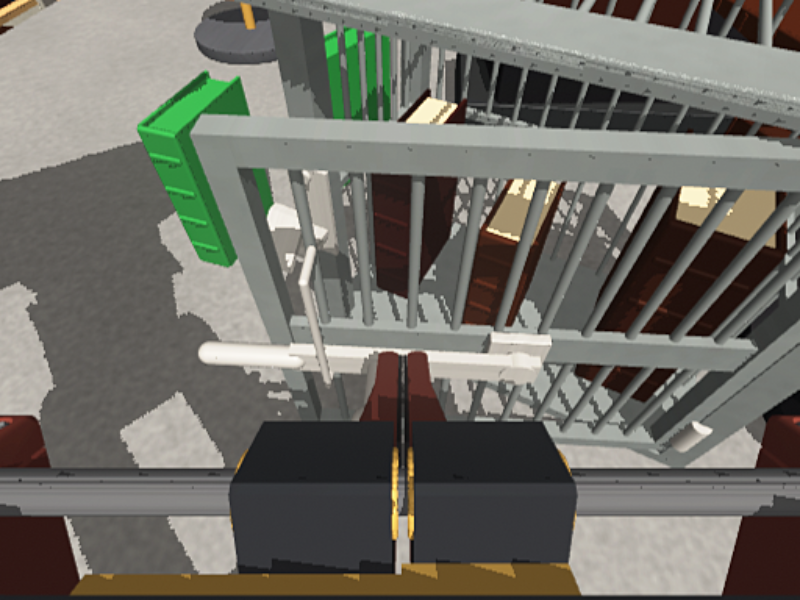

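```bash
python3 -m jog '[[[0.8,0,1.15],[0,0,0]],[[0.8,0,1.15],[0,0,0]],[[0.85,-0.15,1.21],[-3.69,0,2.58]],[[0.85,-0.15,1.21],[-3.69,0,2.58]],[[0.85,-0.15,1.21],[-3.69,0,2.58]],[[0.85,-0.15,1.21],[-3.69,0,2.58]],[[0,0,0],[0,0,0]]]'; python3 - <<'E'
from h import *
plan([.6518,.0427,.197],100.4,55)
from rig import r
c=r.get_calibration("wrist");p,d=r.read_camera("wrist")
cv2.imwrite("pics/w23.png",cv2.resize(p[:,:,::-1],(800,600)))
E
```

```text
time: 24.1
position: [0.4677, 0.244, 0.1928]
tool_rot: [179.0, -55.3, 82.8]
ft_force: [-1.0, 0.3, 0.2]
grip_width: 0.006
t 24.1 pos [0.4677 0.244  0.1928] cage [-121.8   59.1  192.8] rot [179.  -55.3  82.8] j [-16.3  25.4 119.2  62.6  66.5 -51.9] F [-1.   0.3  0.2] g 0.006
to [0.6518 0.0427 0.197 ] trans cm [ -9.72  21.03 -14.4 ] norm 27.3 | rotvec [ 15.41  -0.18 -10.06] norm 18.4 | trans in target frame [-12.92  14.47 -19.18]
```

View pics/w23.png

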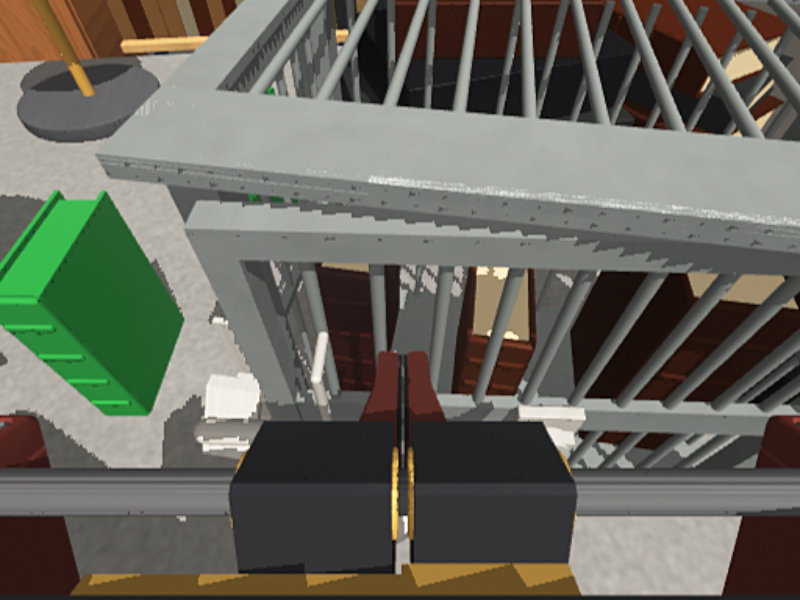

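```bash
python3 -m jog '[[[0.59,-0.05,0.84],[-2.5,0,1.75]],[[0.59,-0.05,0.84],[-2.5,0,1.75]],[[0.4,0,0.6],[-2.3,0,1.6]],[[0,0,0],[0,0,0]],[[0,0,0],[0,0,0]]]'; python3 - <<'E'
from h import *
plan([.6518,.0427,.197],100.4,55)
from rig import r
c=r.get_calibration("wrist");p,d=r.read_camera("wrist")
cv2.imwrite("pics/w24.png",cv2.resize(p[:,:,::-1],(800,600)))
E
```

```text
time: 24.57
position: [0.4774, 0.2676, 0.1923]
tool_rot: [178.6, -55.4, 74.4]
ft_force: [-0.3, 0.4, 0.1]
grip_width: 0.004
t 24.57 pos [0.4774 0.2676 0.1923] cage [-96.4  56.6 192.3] rot [178.6 -55.4  74.4] j [-13.   23.7 124.   73.1  59.  -52.6] F [-0.3  0.4  0.1] g 0.004
to [0.6518 0.0427 0.197 ] trans cm [ -9.25  23.2  -13.65] norm 28.5 | rotvec [ 22.78  -0.17 -14.88] norm 27.2 | trans in target frame [-14.11  13.09 -20.97]
```

View pics/w24.png

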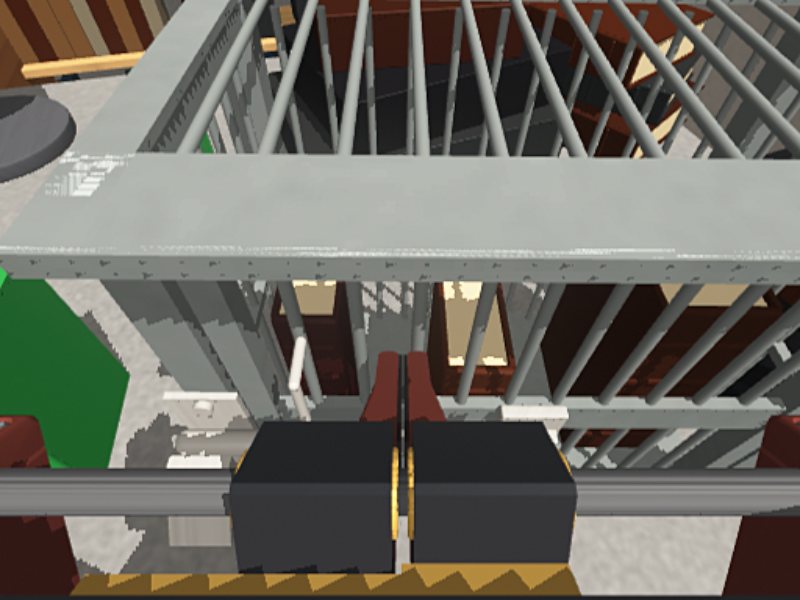

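```bash
python3 -m jog '[[[0.17,0,0.25],[0,0,0]],[[0.17,0,0.25],[0,0,0]],[[0,0,0],[0,0,0]]]'; python3 - <<'E'
from h import *
plan([.6518,.0427,.197],100.4,55)
E
```

```text
time: 24.87
position: [0.4788, 0.2714, 0.191]
tool_rot: [178.7, -55.2, 74.1]
ft_force: [-12.8, -25.3, 11.3]
grip_width: 0.006
t 24.87 pos [0.4788 0.2714 0.191 ] cage [-92.4  56.3 191. ] rot [178.7 -55.2  74.1] j [-12.3  23.8 123.9  73.6  58.5 -52.4] F [-12.8 -25.3  11.3] g 0.006
to [0.6518 0.0427 0.197 ] trans cm [ -9.36  23.22 -13.99] norm 28.7 | rotvec [ 2.284e+01 -2.000e-02 -1.506e+01] norm 27.4 | trans in target frame [-14.2   12.89 -21.33]
```

Firm stop met (about 30 N), so the gate is hard shut. Back off and look.

```bash
python3 -m jog '[[[-0.3,0,-0.45],[0,0,0]],[[-1,0,-1.4],[0,0,0]],[[-1.9,0,-2.7],[0,0,0]],[[-1.9,0,-2.7],[0,0,0]],[[-1.9,0,-2.7],[0,0,0]],[[-0.4,0,-3.5],[0,0,0]],[[0,0,0],[0,0,0]]]'; python3 - <<'E'
from h import *
plan([.6518,.0427,.197],100.4,55)
from rig import r
c=r.get_calibration("wrist");p,d=r.read_camera("wrist")
cv2.imwrite("pics/w25.png",cv2.resize(p[:,:,::-1],(800,600)))
np.savez("pics/w25.npz",p=p,d=d); print(proj(c2w([[-.123,.067,.135],[-.089,.142,.135]]),c)*1.5625)
E
```

```text
time: 25.45
position: [0.4363, 0.1211, 0.2079]
tool_rot: [178.5, -55.2, 74.0]
ft_force: [1.3, -0.4, -0.1]
grip_width: 0.006
t 25.45 pos [0.4363 0.1211 0.2079] cage [-248.5   54.   207.9] rot [178.5 -55.2  74. ] j [-35.8  21.2 124.2  55.7  71.  -56.2] F [ 1.3 -0.4 -0.1] g 0.006
to [0.6518 0.0427 0.197 ] trans cm [-1.8  22.89 -0.07] norm 23.0 | rotvec [ 2.320e+01 -2.000e-02 -1.513e+01] norm 27.7 | trans in target frame [-7.55 19.78 -8.88]
[[377.16076605 272.21431136]
 [268.47475639 235.18574637]]
```

View pics/w25.png

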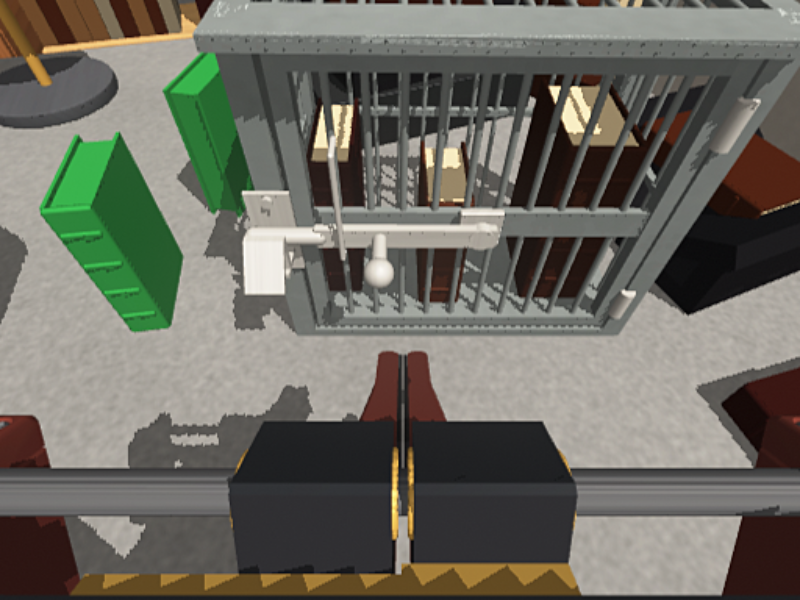

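```bash
python3 - <<'E'
from h import *
from rig import r
c=r.get_calibration("wrist"); z=np.load("pics/w25.npz"); C=w2c(cloud(z["d"],c))*1000
v,u=int(265/1.5625),int(379/1.5625); q=C[v-3:v+4,u-3:u+4].reshape(-1,3); print("ball surface",np.median(q,0).round(1))
for U,V in((400,236),(440,233),(470,232),(300,236),(270,237),(350,238)): print("bar",C[int(V/1.5625),int(U/1.5625)].round(1))
for U,V in((265,250),): print("lip",C[int(V/1.5625),int(U/1.5625)].round(1))
s=(abs(C[...,2]-128)<8)&(abs(C[...,0])<72)&(C[...,1]>-40)&(C[...,1]<60); q=C[s]; print("vol top",len(q),np.percentile(q,[3,50,97],axis=0).round(1))
E
python3 - <<'E'
import cv2,numpy as np
p=np.load("pics/w25.npz")["p"]
cv2.imwrite("pics/w25c.png",cv2.resize(p[85:205,145:335,::-1],(798,504),interpolation=cv2.INTER_CUBIC))
E
```

```text
ball surface [-122.3   66.6  143.7]
bar [-88.2  52.5 135.2]
bar [-89.  26. 139.]
bar [-89.6   6.1 141. ]
bar [-90.2 120.3 137. ]
bar [-97.9 138.5 144.3]
bar [-89.   86.7 134.5]
lip [-106.3  141.1  139.8]
vol top 917 [[-45.9  -3.  124.4]
 [ -6.4  12.8 125.7]
 [ 31.4  33.5 130. ]]
```

View pics/w25c.png

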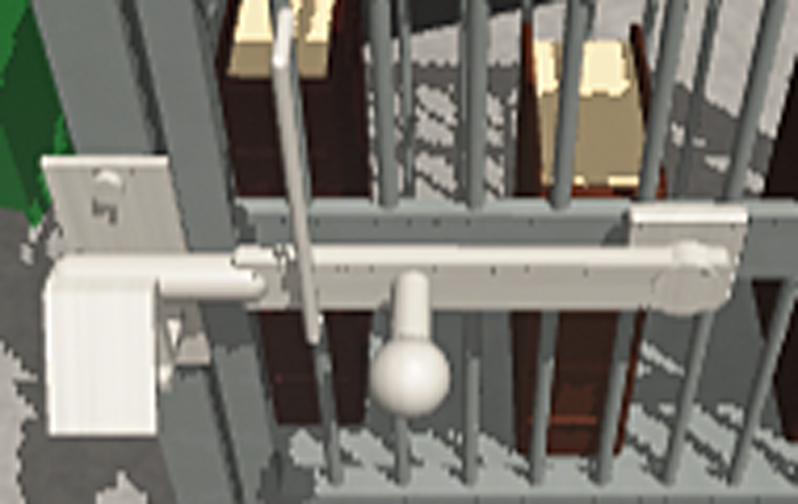

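```bash
python3 - <<'E'
from rig import r
import cv2
p,d=r.read_camera("scene"); cv2.imwrite("pics/sf.png",cv2.resize(p[:,:,::-1],(800,600)))
E
```

```text
(no output)
```

View pics/sf.png

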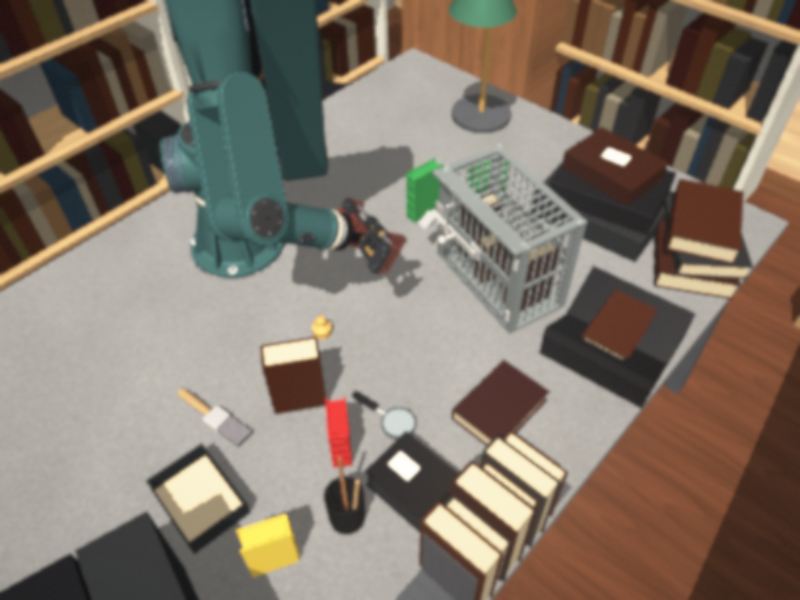

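The picture shows the gate shut at about (455,245), the robot clear of everything and all other things where they were.

```bash
python3 -c "
from rig import r
print(r.job_done())"
```

```text
the job is handed in; nothing more can be done
None
```

The volume is back in the cage between the two books, the gate is shut, and the bar is down in its catch. I handed the job in at about 25.5 s of the 72 s allowed; no verdict is reported.

**What I did:**
- **Opening:** I gripped the latch knob and lifted the bar about 0.26 rad with the gate still shut. Then I swung the gate open to about 1.49 rad.
- **Placing:** I took the smaller standing brown volume from its spine side with the tool leaning. I set it down on the cage floor, spine to the gate.
- **Closing:** I pushed the gate shut with the closed fingertips.

**What the last checks showed:**
- **Volume:** it stands upright, its middle about 7 mm gateward of the cage centre and 15 mm towards the latch side. The gap between the books runs from about y −60 to +90 mm.
- **Latch:** the bar is level, with its end behind the catch's lip, and the knob is at its 135 mm rest height.
- **Surroundings:** the robot is about 150 mm clear of the gate. By eye, the other objects look unmoved in the final picture.

**What disagreed:** the knob sat about 3 mm nearer the hinge than my cage-pose estimate. The final push met the gate's stop at about 30 N, below the 40 N and 120 N limits.

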